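# Put the finished seals away in the display case

### The job

Put the finished seals away: stand every seal that lies on the green mat in a pocket of its own in the open display case, carved face down and knob up, seated fully in the pocket. Then lower the cover until it is fully shut, and only once it is shut turn both brass turnbuttons all the way round so that they point straight across its front rail. Leave the dropper bottle, the jar and the grinding stone where they stand.

Things in the scene. Friction and masses are not known exactly. Their poses are not given: they have to be found in the camera images.
- case: fixed wooden base of the display case, 196 x 330 x 35 mm; origin on the bench under the middle of the row of four square pockets; its x points from the front (turnbuttons, robot's right) to the back (hinge, robot's left), y along the row towards the robot, z up. Yaw about pi/2, varies. The base runs from x = -132 to 64 mm, y = -165 to 165 mm; deck 35 mm above the bench
- cover (a joint): clear box cover with dark wood edges, hinged at the back; rad: 0 = fully shut, grows as it opens (max 1.65); starts open. The hinge is stiff (0.45 N m): it stays where left; pulling the handle takes about 5 N. Outside 118 mm deep, 308 wide, 88 high, walls 4 mm; at the foot of its front wall a wooden rail stands 30 mm forward, 20 mm thick
- cover_hinge (a point): middle of the cover's hinge axis, which runs along the case's y, 56 mm behind the pocket row at deck height
- cover_handle (a point): middle of the round brass bar handle (100 mm long along the case's y, about 10 mm thick) that stands 35 mm off the cover's front wall; moves with the cover. When shut it is 153 mm in front of the hinge axis and 60 mm above it; at 1.5 rad open it points upward
- button_near (a joint): brass turnbutton at the front of the base, nearer the robot (case +y end), on an upright pivot; rad: 0 = points outward along the front (case +y), clear of the cover; pi/2 (its stop) = points straight to the back (case +x), across the cover's front rail. Turns clockwise from above to close; friction about 0.06 N m, stays where it is left
- button_far (a joint): the turnbutton farther from the robot (case -y end), mirror image: 0 = points outward (case -y), clear; pi/2 (its stop) = points straight to the back across the cover's front rail. Turns anticlockwise from above to close
- wing_near (a point): top of the nearer turnbutton on its pivot axis, 97 mm above the bench, 110 mm in front of the pocket row, 115 mm from the case's middle. A flat bar (50 x 18 x 8 mm, tip 36 mm from the pivot) 22 mm above the deck carries an upright thumb wing along it: 10 mm thick, 32 mm tall, from 16 mm behind the pivot to 28 mm towards the tip
- wing_far (a point): the same point of the farther turnbutton
- pocket0 (a point): middle of the floor of pocket 0 (0 is nearest the robot, 3 farthest; 76 mm apart), 15 mm above the bench; a square pocket 48 x 48 mm, 20 mm deep with 3 mm chamfered mouth, sides along the case's axes
- pocket1 (a point): middle of the floor of pocket 1 (0 is nearest the robot, 3 farthest; 76 mm apart), 15 mm above the bench; a square pocket 48 x 48 mm, 20 mm deep with 3 mm chamfered mouth, sides along the case's axes
- pocket2 (a point): middle of the floor of pocket 2 (0 is nearest the robot, 3 farthest; 76 mm apart), 15 mm above the bench; a square pocket 48 x 48 mm, 20 mm deep with 3 mm chamfered mouth, sides along the case's axes
- pocket3 (a point): middle of the floor of pocket 3 (0 is nearest the robot, 3 farthest; 76 mm apart), 15 mm above the bench; a square pocket 48 x 48 mm, 20 mm deep with 3 mm chamfered mouth, sides along the case's axes
- seal0: pale wooden seal: a block 44 x 44 x 62 mm long with a round necked knob 30 mm across, 26 mm long on one end (88 mm in all), about 0.12 kg; the other end is the flat carved face. Origin in the middle of the carved face, x along the seal to the knob, y and z square to its sides. Starts lying on a side (origin 22 mm above the bench), knob roughly to the robot's right; may be absent (None)
- seal1: pale wooden seal: a block 44 x 44 x 62 mm long with a round necked knob 30 mm across, 26 mm long on one end (88 mm in all), about 0.12 kg; the other end is the flat carved face. Origin in the middle of the carved face, x along the seal to the knob, y and z square to its sides. Starts lying on a side (origin 22 mm above the bench), knob roughly to the robot's right; may be absent (None)
- seal2: pale wooden seal: a block 44 x 44 x 62 mm long with a round necked knob 30 mm across, 26 mm long on one end (88 mm in all), about 0.12 kg; the other end is the flat carved face. Origin in the middle of the carved face, x along the seal to the knob, y and z square to its sides. Starts lying on a side (origin 22 mm above the bench), knob roughly to the robot's right; may be absent (None)
- seal3: pale wooden seal: a block 44 x 44 x 62 mm long with a round necked knob 30 mm across, 26 mm long on one end (88 mm in all), about 0.12 kg; the other end is the flat carved face. Origin in the middle of the carved face, x along the seal to the knob, y and z square to its sides. Starts lying on a side (origin 22 mm above the bench), knob roughly to the robot's right; may be absent (None)
- dropper: amber glass dropper bottle, 36 mm across, 85 mm tall, standing behind the case; origin at its foot
- jar: clear jar with an orange lid, 72 mm across, 85 mm tall, standing behind the case; origin at its foot
- stone: reddish brown grinding stone, 70 x 50 x 30 mm, behind the case; origin under its middle
Things that resemble listed ones, but are neither listed nor needed, are in the scene too. What is shaped like the seal2 but blue, pink or red is not meant.

How it is judged:
By the outcome, as a careful person would: the job done as asked, in the order asked, and still so for the second after the job is handed in, with the robot touching nothing.
Of seal0, seal1, seal2, seal3 only 3 to 4 are there at a start; the rules pass over those that are not, and their reading is None.
At some moment in a run one of seal0, seal1, seal2, seal3 may be knocked a few centimetres aside while the robot is not near it.
Once in a run the grip may slacken for a moment while it holds something.
It also fails if it takes over 210 s, if anything falls off the work surface, if the arm or the gripper's body presses on something with over 40 N, if the wrist force passes 120 N, or if a joint passes its speed limit or range.

### The arm

A 7-joint arm with a two-finger parallel gripper is mounted at the origin on the work surface. World frame = base frame: x ahead of the robot, y to its left, z up, the work surface at z = 0. Lengths are in mm, angles in rad, forces in N, time in s.
With the tool pointing down it reaches from about 425 to 950 mm from the base axis. Payload 4.7 kg.
Tool frame: the origin (TCP) lies between the finger pads; the fingertips stand 25 mm ahead of it and the grasp point (between the pads) lies 6 mm ahead of it; z points along the fingers, y is the line along which they close (so a half turn about z gives the same grasp; the last joint's range is limited). The gripper opens to 87 mm and grips with 3 to 60 N. Pads are 19 mm wide; open, the fingers measure 117 mm over their backs; the gripper's body (75 mm by 190 mm) begins 51 mm behind the grasp point.
Start: joints at [1.284, 0.469, -0.049, 1.532, 0.024, 1.141, -0.082], TCP at [172.139, -652.698, 247.573] pointing down, gripper open.
Joint ranges: [-2.59, 2.59], [-0.33, 1.99], [-1.39, 1.29], [0.1, 2.45], [-1.04, 4.18], [0.21, 1.99], [-2.66, 2.66]. Speed limits (rad/s): [2.57, 2.57, 3.14, 3.14, 3.14, 3.14, 3.14].

### API

Orientations are given as a rotation vector (axis times angle).
In Python, from workcell import r gives the robot as it stands.
- The arm moves only by the tool apply_moves, never from a script. Its argument "steps" is a list of rows, each a list of 3 entries, a list of its own where there are three numbers: the shift along the tool's x, y, z in cm, then the turn, a rotation vector about the tool's x, y, z in rad, then the opening, from 0 (shut) to 1 (fully open). In form: [[[tx, ty, tz], [wx, wy, wz], fingers], ...]. A call has exactly 8 rows; each row shifts and turns the commanded pose from where the row before left it, along the tool's axes as they then stand; what a row does not reach is not made up. A row lasts 1/8 s, in which the tool goes at most 62.5 mm and 10.7 degrees, less where a joint would pass 70% of its speed; a pose out of reach is approached as far as the arm can. A call is refused whole if a number of a shift passes 6.25 or a number of a turn 0.188, either way. A call with a gripper value outside its range is refused whole. The fingers move at their own pace and stop on an object; "squeeze" is the grip in N (left out, the last holds). Time passes only in rows, so rows that do not move let the fingers close, or fill a call up. It gives the time, the measured TCP pose, the force, the opening and the grip force at its end, in the units of the state.
- r.get_state(): the state, without advancing time (a new reading comes with each control period).
- r.get_image(name): name is "scene" or "top" or "wrist"; returns (picture, depth): 384x512x3 uint8, blue, green, red; 384x512 float32, mm along the optical axis (not along the pixel's ray), 0 where there is no reading.
- r.calibration(name): a dict with "fx", "fy", "cx", "cy" (pixels), "eye" and "attitude" of the camera in the world. Camera axes: x right, y up, looking along -z (the intrinsics and any distortion apply to the point x, -y, -z); pixel columns grow to the right and rows downward; lengths in mm; the calibration is good to about 2 mm. A picture is of the moment at which its call begins: read the wrist's pose just before it. calibration takes no time and is no camera call; for the wrist camera it gives the pose at the moment of the call.
- r.finish_job(): hands the job in; it is judged then, once.
Trained networks look in the newest picture that a camera, given by its name, has taken for a name from the list of things; names that differ only in an ending like _2 or _b are one class to them, and where a whole thing is asked for, a point or a joint stands for the part that bears it (a point fixed in the world has none). Each returns a list of dicts, best first, with "p" (0 to 1); they miss things now and then, are a little off and sometimes report something else, mostly with a low value. They report only what shows in the picture. A call takes as long as a camera call. They do not tell look-alikes from the thing itself.
- r.look_for(camera, thing): "bbox" ([left, top, right, bottom] in pixels, round what is visible of it).
- r.silhouettes(camera, thing): "pixels" (384x512 bool, what is visible of it) and "bbox" ([left, top, right, bottom] in pixels, round what is visible of it).
- r.pinpoint(camera, thing): "location" ([row, column] in pixels: a listed point, or the origin of a listed thing).
The state is a dict: "clock": time; "joints": joint angles; "qd": joint speeds; "tau": joint torques, N m; "ee_pos": TCP position; "tool_rot": TCP orientation; "wrist_force": force on the tool from outside, world axes, zero at the start; "wrist_torque": the same for the moment, N m; "grip_width": finger opening in mm; "grip_force": force on a finger pad.
Only numpy, scipy, OpenCV 4.12 (cv2) and the standard library are available. Lean on these libraries where they do the work, as an engineer would, in place of code of your own. Each camera call takes 0.05 s, during which the arm holds its last target. There are 200 camera calls.

## Working session

There is one attempt and no reset: what is moved stays moved. The work goes in short steps, Python scripts to look and compute and a tool call to move; the robot and the scene stay as the last step left them, time stands still between calls to the robot, and variables do not carry over. Pictures are saved under pics/ and viewed, at most 14 in all, crops included, and the job is handed in when it is done.

Besides the shell and the picture viewer there is one more tool, called after "Call:" as a command line: name --argument value ..., lists and objects as JSON in quotes. apply_moves: Moves the arm, as the interface text tells. Its arguments: {"type":"object","properties":{"steps":{"type":"array","items":{"type":"array"}},"squeeze":{"type":"number"}},"required":["steps"]}

```bash
ls; mkdir -p pics; cat > h.py <<'E'
import numpy as np, cv2
from scipy.spatial.transform import Rotation as R
from workcell import r
def rot(a):
    a=np.array(a,float)
    return a if a.shape==(3,3) else (R.from_rotvec(a).as_matrix() if a.size==3 else R.from_quat(a).as_matrix())
def ray(c,row,col):
    d=np.array([(col-c['cx'])/c['fx'],-(row-c['cy'])/c['fy'],-1.]); return rot(c['attitude'])@d
def at_depth(c,row,col,z): return np.array(c['eye'])+ray(c,row,col)*z
def at_z(c,row,col,h):
    d=ray(c,row,col); e=np.array(c['eye']); return e+d*(h-e[2])/d[2]
def cloud(c,dep):
    v,u=np.mgrid[:dep.shape[0],:dep.shape[1]]
    p=np.stack([(u-c['cx'])/c['fx'],-(v-c['cy'])/c['fy'],-np.ones(u.shape)],-1)*dep[...,None]
    return p@rot(c['attitude']).T+np.array(c['eye'])
E
python3 - <<'E'
from h import *
np.set_printoptions(precision=2,suppress=True)
s=r.get_state(); print(s)
for n in ['scene','top']:
    im,d=r.get_image(n); cv2.imwrite(f'pics/{n}0.png',im); print(n,r.calibration(n))
E
```

```text
pics
{'clock': 0.0, 'joints': array([ 1.28,  0.47, -0.05,  1.53,  0.02,  1.14, -0.08]), 'qd': array([-0.,  0.,  0., -0.,  0.,  0.,  0.]), 'tau': array([ -0.  , -50.8 ,  -0.08, -23.62,  -0.06,   0.04,   0.  ]), 'ee_pos': array([ 171.98, -652.14,  246.51]), 'tool_rot': array([-3.11, -0.4 ,  0.  ]), 'wrist_force': array([-0.14,  0.25,  0.2 ]), 'wrist_torque': array([0.02, 0.03, 0.01]), 'grip_force': 0.0, 'grip_width': 87.14908004817845}
scene {'fx': 388.16387572179, 'fy': 388.16387572179, 'cx': 254.5100121173681, 'cy': 195.13627125720035, 'eye': array([1289.24,   66.4 ,  689.65]), 'attitude': array([0.69, 0.76, 1.57])}
top {'fx': 423.01457843046563, 'fy': 423.01457843046563, 'cx': 264.5820851627751, 'cy': 187.0810274945794, 'eye': array([ 415.4 ,  -60.84, 1144.61]), 'attitude': array([ 0.07, -0.03, -1.59])}
```

View pics/scene0.png

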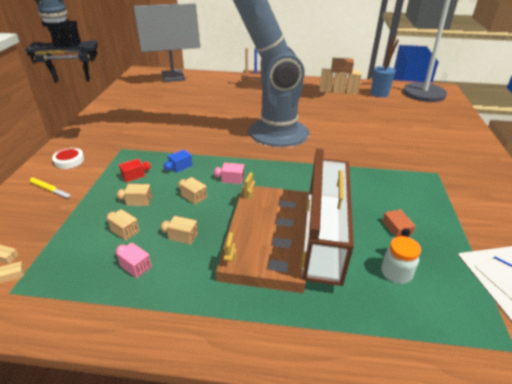

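View pics/top0.png

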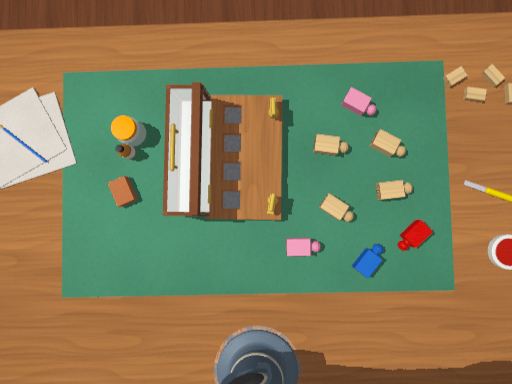

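```bash
python3 - <<'E'
from h import *
np.set_printoptions(precision=1,suppress=True)
im,d=r.get_image('top');c=r.calibration('top');P=cloud(c,d)
H={'pocket0':15,'pocket1':15,'pocket2':15,'pocket3':15,'wing_near':97,'wing_far':97,'cover_hinge':35,'cover_handle':190,'seal0':22,'dropper':0,'jar':0,'stone':0}
for n,h in H.items():
    for q in r.pinpoint('top',n)[:6]:
        a,b=q['location']; print(n,round(q['p'],2),np.array([a,b]),at_z(c,a,b,h), P[int(a),int(b)] if 0<=a<384 and 0<=b<512 else '')
for m in r.silhouettes('top','seal0'):
    ys,xs=np.nonzero(m['pixels']); print('sil',round(m['p'],2),m['bbox'],len(ys),P[m['pixels']][:,2].max(), im[m['pixels']].mean(0))
E
```

```text
pocket0 0.93 [141.  230.6] [611.3  56.6  15. ] [611.4  58.2  14.8]
pocket0 0.89 [117.9 233.7] [674.1  47.   15. ] [676.8  49.   14.3]
pocket0 0.72 [173.  231.8] [524.5  54.8  15. ] [524.5  56.9  15.7]
pocket0 0.56 [197.8 231.9] [457.8  55.8  15. ] [459.9  57.9  17.6]
pocket0 0.32 [107.3 274.1] [700. -63.  15.] [679.5 -62.6  99.4]
pocket1 0.93 [141.  230.6] [611.3  56.6  15. ] [611.4  58.2  14.8]
pocket1 0.89 [117.9 233.7] [674.1  47.   15. ] [676.8  49.   14.3]
pocket1 0.72 [173.  231.8] [524.5  54.8  15. ] [524.5  56.9  15.7]
pocket1 0.56 [197.8 231.9] [457.8  55.8  15. ] [459.9  57.9  17.6]
pocket1 0.32 [107.3 274.1] [700. -63.  15.] [679.5 -62.6  99.4]
pocket2 0.93 [141.  230.6] [611.3  56.6  15. ] [611.4  58.2  14.8]
pocket2 0.89 [117.9 233.7] [674.1  47.   15. ] [676.8  49.   14.3]
pocket2 0.72 [173.  231.8] [524.5  54.8  15. ] [524.5  56.9  15.7]
pocket2 0.56 [197.8 231.9] [457.8  55.8  15. ] [459.9  57.9  17.6]
pocket2 0.32 [107.3 274.1] [700. -63.  15.] [679.5 -62.6  99.4]
pocket3 0.93 [141.  230.6] [611.3  56.6  15. ] [611.4  58.2  14.8]
pocket3 0.89 [117.9 233.7] [674.1  47
[... 1362 characters left out ...]
.6, 217.9] 504 1144.6121103640019 [128.5 181.5 212.4]
sil 0.93 [314.2, 134.5, 345.3, 158.4] 556 1144.6121103640019 [121.4 171.6 199.8]
sil 0.81 [366.4, 127.8, 406.7, 155.9] 634 1144.6121103640019 [117.9 167.2 194.5]
sil 0.8 [284.1, 237.1, 321.2, 257.0] 558 1144.6121103640019 [171.  145.9 217.9]
sil 0.71 [338.3, 90.1, 376.6, 113.8] 550 1144.6121103640019 [163.5 135.3 213.2]
sil 0.64 [400.2, 218.8, 431.4, 251.1] 603 1144.6121103640019 [ 15.8  21.5 197.9]
sil 0.63 [352.2, 247.7, 380.9, 277.1] 607 1144.6121103640019 [192.2 104.3  35.9]
sil 0.62 [377.0, 181.1, 413.5, 198.7] 556 1144.6121103640019 [122.8 174.2 204.8]
sil 0.31 [162.8, 83.7, 286.7, 223.7] 14982 1144.6121103640019 [ 97.2 126.9 159.2]
```

The pale seals on the mat are in the top view at (col,row) (331,146), (388,144), (394,190) and (337,208).
- **Look-alikes on the mat:** pink (358,102) and (302,247), blue (369,262), red (416,234).
- **Look-alikes off the mat:** small pale blocks at (457,77), (494,75), (476,95) and (510,95).

By the description I choose the four pale ones on the mat. Next I'll take a close wrist view.

```bash
cat >> h.py <<'E'
np.set_printoptions(precision=2,suppress=True)
def pose():
    s=r.get_state(); return np.array(s['ee_pos']),rot(s['tool_rot'])
def down(yaw,tilt=0.,axis='y'):
    # tool z down, tool y horizontal at world angle yaw; then tilt about tool y
    y=np.array([np.cos(yaw),np.sin(yaw),0]);z=np.array([0,0,-1.]);x=np.cross(y,z)
    M=np.stack([x,y,z],1)
    return M@R.from_rotvec([0,tilt,0]).as_matrix()
def plan(pt,Rt,n,start=None):
    """n rows from start (default measured) to pt,Rt; prints shifts (cm) and turns in tool axes"""
    p,M=start or pose(); w=R.from_matrix(M.T@Rt).as_rotvec(); d=(np.array(pt)-p)/n/10
    st=R.from_rotvec(w/n).as_matrix(); rows=[]
    for k in range(n):
        rows.append([[round(float(v),2) for v in M.T@d],[round(float(v),3) for v in w/n]]); M=M@st
    big=max(abs(v) for q in rows for v in q[0]); print('max shift',big,'max turn',round(np.linalg.norm(w/n),3))
    if np.linalg.norm(w)<.01: print(n,'x',rows[0])
    else:
        for q in rows: print(q)
    return np.array(pt),Rt
E
python3 - <<'E'
from h import *
p,M=pose(); print(p,M)
c=r.calibration('wrist'); print({k:c[k] for k in('fx','fy','cx','cy')},M.T@(c['eye']-p),M.T@rot(c['attitude']))
plan([520,-270,380],down(0),8)
E
```

```text
[ 172.12 -652.7   247.58] [[ 0.97  0.25  0.  ]
 [ 0.25 -0.97 -0.  ]
 [ 0.    0.   -1.  ]]
{'fx': 327.5444995101104, 'fy': 327.5444995101104, 'cx': 256.5552327043454, 'cy': 180.5081375067359} [  67.22    0.35 -138.94] [[-0.    0.97  0.25]
 [ 1.    0.    0.  ]
 [ 0.    0.25 -0.97]]
max shift 6.44 max turn 0.164
[[5.42, -3.52, -1.66], [0.0, 0.0, -0.164]]
[[5.93, -2.58, -1.66], [0.0, 0.0, -0.164]]
[[6.27, -1.58, -1.66], [0.0, 0.0, -0.164]]
[[6.44, -0.54, -1.66], [0.0, 0.0, -0.164]]
[[6.44, 0.52, -1.66], [0.0, 0.0, -0.164]]
[[6.27, 1.57, -1.66], [0.0, 0.0, -0.164]]
[[5.93, 2.57, -1.66], [0.0, 0.0, -0.164]]
[[5.43, 3.51, -1.66], [0.0, 0.0, -0.164]]
```

Call:
apply_moves --steps '[[[2.7,-1.8,-0.8],[0,0,-0.08],1],[[2.8,-1.5,-0.8],[0,0,-0.08],1],[[3.0,-1.3,-0.8],[0,0,-0.08],1],[[3.0,-1.0,-0.8],[0,0,-0.08],1],[[3.1,-0.8,-0.8],[0,0,-0.08],1],[[3.2,-0.5,-0.8],[0,0,-0.08],1],[[3.2,-0.3,-0.8],[0,0,-0.08],1],[[3.2,0,-0.8],[0,0,-0.08],1]]'

```text
clock: 1.8
ee_pos: [347.6, -462.0, 312.1]
tool_rot: [2.827, 1.371, 0.0]
wrist_force: [0.2, -0.1, -0.2]
grip_width: 87.2
grip_force: 0.0
```

Call:
apply_moves --steps '[[[3.2,0.2,-0.8],[0,0,-0.08],1],[[3.2,0.4,-0.8],[0,0,-0.08],1],[[3.1,0.7,-0.8],[0,0,-0.08],1],[[3.1,0.9,-0.8],[0,0,-0.08],1],[[3.0,1.2,-0.8],[0,0,-0.08],1],[[2.9,1.4,-0.8],[0,0,-0.08],1],[[2.8,1.6,-0.8],[0,0,-0.08],1],[[2.6,1.8,-0.8],[0,0,-0.08],1]]'

```text
clock: 2.8
ee_pos: [517.6, -269.5, 376.1]
tool_rot: [2.252, 2.19, 0.0]
wrist_force: [0.1, -0.2, 0.8]
grip_width: 86.8
grip_force: 0.0
```

```bash
python3 - <<'E'
from h import *
p,M=pose(); print(p,M,r.get_state()['joints'])
im,d=r.get_image('wrist'); cv2.imwrite('pics/w1.png',im)
E
```

```text
[ 517.64 -269.5   376.08] [[ 0.03  1.    0.  ]
 [ 1.   -0.03 -0.  ]
 [-0.    0.   -1.  ]] [ 0.8   0.27 -0.5   1.55  0.13  1.35  0.26]
```

View pics/w1.png

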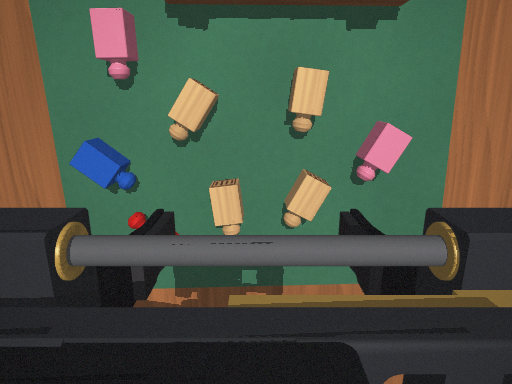

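The four pale seals are at (192,107), (309,95), (228,205) and (307,198), with knobs towards −y. The pink and blue look-alikes are clearly distinct. Next I'll measure the seals from the depth.

```bash
cat >> h.py <<'E'
def pale(im,P):
    hsv=cv2.cvtColor(im,cv2.COLOR_BGR2HSV).astype(int); h,s,v=hsv[...,0],hsv[...,1],hsv[...,2]
    return (h>8)&(h<26)&(s>60)&(s<175)&(v>110)
def seals(cam,pr=True,zlo=38,zhi=50):
    """lying seals: top faces -> centre xy, yaw of axis to the knob, size"""
    im,d=r.get_image(cam);P=cloud(r.calibration(cam),d)
    m=pale(im,P)&(P[...,0]>380)&(P[...,1]<-90)&(P[...,1]>-480)&(d>0)
    k=(m&(P[...,2]>zlo)&(P[...,2]<zhi)).astype(np.uint8)
    k=cv2.morphologyEx(k,cv2.MORPH_OPEN,np.ones((3,3),np.uint8)); n,l,st,_=cv2.connectedComponentsWithStats(k)
    out=[]
    for i in range(1,n):
        if st[i,4]<60: continue
        q=P[l==i]; (cx,cy),(w,h),a=cv2.minAreaRect(q[:,:2].astype(np.float32))
        a=np.radians(a); 
        if h>w: a+=np.pi/2
        ax=np.array([np.cos(a),np.sin(a)])
        if ax[1]>0: ax=-ax
        o=dict(c=np.array([cx,cy]),yaw=np.arctan2(ax[1],ax[0]),size=(max(w,h),min(w,h)),z=np.median(q[:,2]),n=len(q)); out.append(o)
        if pr: print(o['c'],'yaw %.3f'%o['yaw'],np.array(o['size']),'z %.1f'%o['z'],len(q))
    return out
E
python3 - <<'E'
from h import *
print('wrist');seals('wrist');print('top');seals('top')
E
```

```text
wrist
[ 590.39 -200.12] yaw -1.729 [62.15 43.69] z 45.1 1420
[ 425.27 -213.25] yaw -2.182 [62.18 43.72] z 45.3 1394
[ 590.33 -354.93] yaw -2.099 [62.27 44.2 ] z 45.1 1157
[ 465.36 -362.49] yaw -1.480 [61.94 43.54] z 45.3 1136
top
[ 592.68 -197.91] yaw -1.729 [62.31 44.12] z 44.7 400
[ 427.59 -212.02] yaw -2.170 [61.86 44.  ] z 44.6 392
```

```bash
cat >> h.py <<'E'
def grasp(c,yaw,d=46,h=26,tilt=np.pi/4,back=0):
    ax=np.array([np.cos(yaw),np.sin(yaw),0]); M=down(yaw+np.pi/2,tilt)
    g=np.array([c[0],c[1],h])+ax*(d-31); return g-M[:,2]*(6+back),M
E
python3 - <<'E'
from h import *
c,y=[590.8,-199.7],-1.729
s=plan(*grasp(c,y,back=90),8); plan(*grasp(c,y),8,s); print(s[0],grasp(c,y)[0])
E
```

```text
max shift 3.53 max turn 0.099
[[-0.14, 0.75, 3.53], [-0.006, 0.098, 0.016]]
[[-0.47, 0.73, 3.5], [-0.006, 0.098, 0.016]]
[[-0.8, 0.72, 3.45], [-0.006, 0.098, 0.016]]
[[-1.13, 0.71, 3.36], [-0.006, 0.098, 0.016]]
[[-1.44, 0.71, 3.23], [-0.006, 0.098, 0.016]]
[[-1.74, 0.71, 3.08], [-0.006, 0.098, 0.016]]
[[-2.02, 0.72, 2.9], [-0.006, 0.098, 0.016]]
[[-2.28, 0.74, 2.7], [-0.006, 0.098, 0.016]]
max shift 1.12 max turn 0.0
8 x [[-0.0, -0.0, 1.12], [0.0, 0.0, 0.0]]
[ 577.74 -281.55   93.88] [ 587.77 -218.7    30.24]
```

Call:
apply_moves --steps '[[[-0.1,0.75,3.5],[-0.006,0.098,0.016],1],[[-0.5,0.73,3.5],[-0.006,0.098,0.016],1],[[-0.8,0.72,3.4],[-0.006,0.098,0.016],1],[[-1.1,0.7,3.4],[-0.006,0.098,0.016],1],[[-1.4,0.7,3.2],[-0.006,0.098,0.016],1],[[-1.7,0.7,3.1],[-0.006,0.098,0.016],1],[[-2.0,0.7,2.9],[-0.006,0.098,0.016],1],[[-2.3,0.7,2.7],[-0.006,0.098,0.016],1]]'

```text
clock: 3.95
ee_pos: [573.9, -284.8, 92.2]
tool_rot: [-1.924, -1.621, -0.793]
wrist_force: [1.0, -0.2, -0.3]
grip_width: 87.0
grip_force: 0.0
```

```bash
python3 - <<'E'
from h import *
print(pose(),r.get_state()['joints'])
c,y=[590.8,-199.7],-1.729
plan(*grasp(c,y),8)
E
```

```text
(array([ 573.93, -284.82,   92.24]), array([[ 0.12,  0.99,  0.11],
       [ 0.7 , -0.17,  0.7 ],
       [ 0.71, -0.01, -0.71]])) [ 1.03  0.87 -0.57  1.53 -0.31  1.18  0.56]
max shift 1.14 max turn 0.001
[[0.05, 0.04, 1.14], [0.0, -0.0, -0.001]]
[[0.05, 0.04, 1.14], [0.0, -0.0, -0.001]]
[[0.05, 0.04, 1.14], [0.0, -0.0, -0.001]]
[[0.05, 0.04, 1.14], [0.0, -0.0, -0.001]]
[[0.05, 0.04, 1.14], [0.0, -0.0, -0.001]]
[[0.05, 0.04, 1.14], [0.0, -0.0, -0.001]]
[[0.05, 0.04, 1.14], [0.0, -0.0, -0.001]]
[[0.05, 0.04, 1.14], [0.0, -0.0, -0.001]]
```

Call:
apply_moves --steps '[[[0.05,0.04,1.14],[0,0,0],1],[[0.05,0.04,1.14],[0,0,0],1],[[0.05,0.04,1.14],[0,0,0],1],[[0.05,0.04,1.14],[0,0,0],1],[[0.05,0.04,1.14],[0,0,0],1],[[0.05,0.04,1.14],[0,0,0],1],[[0.05,0.04,1.14],[0,0,0],1],[[0.05,0.04,1.14],[0,0,0],1]]'

```text
clock: 4.95
ee_pos: [588.4, -216.8, 31.7]
tool_rot: [-1.923, -1.624, -0.792]
wrist_force: [0.1, 0.8, -0.1]
grip_width: 87.1
grip_force: 0.0
```

Call:
apply_moves --steps '[[[0,0,0],[0,0,0],0.3],[[0,0,0],[0,0,0],0.3],[[0,0,0],[0,0,0],0.3],[[0,0,0],[0,0,0],0.3],[[0,0,0],[0,0,0],0.3],[[0.9,0,-0.9],[0,0,0],0.3],[[0.9,0,-0.9],[0,0,0],0.3],[[0.9,0,-0.9],[0,0,0],0.3]]' --squeeze 25

```text
clock: 5.95
ee_pos: [588.7, -217.4, 71.8]
tool_rot: [-1.923, -1.625, -0.792]
wrist_force: [-0.1, -0.1, -0.8]
grip_width: 44.1
grip_force: 25.0
```

```bash
python3 - <<'E'
from h import *
y=-1.729
M=down(y+np.pi/2,-np.pi/4)
p0,M0=pose()
mid=plan(p0+[0,0,45],M0@R.from_rotvec([0,-.4,0]).as_matrix(),4)
g=np.array([588,-262,62.]); e=plan(g-6*M[:,2],M,12,mid); print(e[0])
E
```

```text
max shift 1.0 max turn 0.1
[[0.79, -0.0, -0.8], [-0.0, -0.1, -0.0]]
[[0.71, -0.0, -0.87], [-0.0, -0.1, -0.0]]
[[0.62, -0.0, -0.94], [-0.0, -0.1, -0.0]]
[[0.52, -0.0, -1.0], [-0.0, -0.1, -0.0]]
max shift 0.54 max turn 0.097
[[-0.47, 0.06, 0.27], [-0.0, -0.097, -0.001]]
[[-0.44, 0.06, 0.31], [-0.0, -0.097, -0.001]]
[[-0.41, 0.06, 0.35], [-0.0, -0.097, -0.001]]
[[-0.37, 0.06, 0.39], [-0.0, -0.097, -0.001]]
[[-0.33, 0.06, 0.42], [-0.0, -0.097, -0.001]]
[[-0.29, 0.05, 0.45], [-0.0, -0.097, -0.001]]
[[-0.24, 0.05, 0.48], [-0.0, -0.097, -0.001]]
[[-0.19, 0.05, 0.5], [-0.0, -0.097, -0.001]]
[[-0.14, 0.05, 0.52], [-0.0, -0.097, -0.001]]
[[-0.09, 0.05, 0.53], [-0.0, -0.097, -0.001]]
[[-0.04, 0.05, 0.54], [-0.0, -0.097, -0.001]]
[[0.01, 0.05, 0.54], [-0.0, -0.097, -0.001]]
[ 588.67 -257.81   66.24]
```

Call:
apply_moves --steps '[[[0.8,0,-0.8],[0,-0.1,0],0.3],[[0.7,0,-0.9],[0,-0.1,0],0.3],[[0.6,0,-0.9],[0,-0.1,0],0.3],[[0.5,0,-1.0],[0,-0.1,0],0.3],[[-0.47,0.06,0.27],[0,-0.097,0],0.3],[[-0.44,0.06,0.31],[0,-0.097,0],0.3],[[-0.41,0.06,0.35],[0,-0.097,0],0.3],[[-0.37,0.06,0.39],[0,-0.097,0],0.3]]'

```text
clock: 6.95
ee_pos: [588.9, -230.9, 99.4]
tool_rot: [2.397, 2.029, -0.01]
wrist_force: [0.6, 0.5, -0.9]
grip_width: 43.7
grip_force: 25.0
```

Call:
apply_moves --steps '[[[-0.33,0.06,0.42],[0,-0.097,0],0.3],[[-0.29,0.05,0.45],[0,-0.097,0],0.3],[[-0.24,0.05,0.48],[0,-0.097,0],0.3],[[-0.19,0.05,0.5],[0,-0.097,0],0.3],[[-0.14,0.05,0.52],[0,-0.097,0],0.3],[[-0.09,0.05,0.53],[0,-0.097,0],0.3],[[-0.04,0.05,0.54],[0,-0.097,0],0.3],[[0,0.05,0.54],[0,-0.097,0],0.3]]'

```text
clock: 7.95
ee_pos: [588.8, -257.0, 64.9]
tool_rot: [1.926, 1.632, -0.794]
wrist_force: [0.4, 0.2, -1.0]
grip_width: 44.2
grip_force: 25.0
```

```bash
python3 - <<'E'
from h import *
s=r.get_state();print(pose(),s['joints'],s['wrist_force'],s['grip_width'])
im,d=r.get_image('scene'); cv2.imwrite('pics/s2.png',cv2.resize(im[100:300,60:310],None,fx=3,fy=3))
E
```

```text
(array([ 588.84, -256.99,   64.94]), array([[ 0.12,  0.99, -0.12],
       [ 0.7 , -0.17, -0.69],
       [-0.7 , -0.  , -0.71]])) [-0.13  0.72  0.22  1.84  0.84  0.91 -0.77] [ 0.39  0.23 -1.03] 44.18206248130101
```

View pics/s2.png

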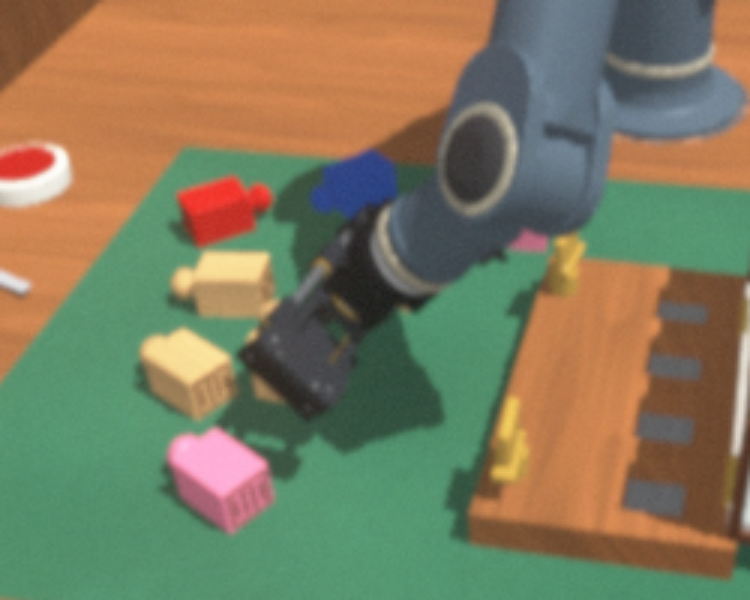

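Call:
apply_moves --steps '[[[0.2,0,0.2],[0,0,0],0.3],[[0.2,0,0.2],[0,0,0],0.3],[[0.2,0,0.2],[0,0,0],0.3],[[0.2,0,0.2],[0,0,0],0.3],[[0.1,0,0.1],[0,0,0],0.3],[[0.05,0,0.05],[0,0,0],0.3],[[0.05,0,0.05],[0,0,0],0.3],[[0.05,0,0.05],[0,0,0],0.3]]'

```text
clock: 9.0
ee_pos: [588.1, -258.3, 51.9]
tool_rot: [1.926, 1.631, -0.799]
wrist_force: [-4.0, 6.7, 15.0]
grip_width: 43.6
grip_force: 25.0
```

```bash
python3 - <<'E'
from h import *
p,M=pose(); g=p+6*M[:,2]; print(g)
N=down(-1.729+np.pi/2); e=plan([g[0],g[1],51+6],N,6); 
E
```

```text
[ 587.36 -262.44   47.64]
max shift 0.11 max turn 0.13
[[-0.11, -0.0, -0.01], [-0.001, 0.13, -0.001]]
[[-0.11, -0.0, -0.02], [-0.001, 0.13, -0.001]]
[[-0.1, -0.0, -0.04], [-0.001, 0.13, -0.001]]
[[-0.1, -0.0, -0.05], [-0.001, 0.13, -0.001]]
[[-0.09, -0.0, -0.06], [-0.001, 0.13, -0.001]]
[[-0.08, -0.0, -0.08], [-0.001, 0.13, -0.001]]
```

Call:
apply_moves --steps '[[[0,0,0],[0,0,0],0.7],[[0,0,0],[0,0,0],0.7],[[-0.11,0,0],[0,0.13,0],0.7],[[-0.11,0,-0.02],[0,0.13,0],0.7],[[-0.1,0,-0.04],[0,0.13,0],0.7],[[-0.1,0,-0.05],[0,0.13,0],0.7],[[-0.09,0,-0.06],[0,0.13,0],0.7],[[-0.08,0,-0.08],[0,0.13,0],0.7]]'

```text
clock: 10.0
ee_pos: [587.4, -262.8, 54.8]
tool_rot: [-2.394, -2.025, -0.002]
wrist_force: [0.1, -0.7, -0.8]
grip_width: 60.8
grip_force: 0.0
```

Call:
apply_moves --steps '[[[0,0,0],[0,0,0],0.7],[[0,0,0],[0,0,0],0.3],[[0,0,0],[0,0,0],0.3],[[0,0,0],[0,0,0],0.3],[[0,0,-0.5],[0,0,0],0.3],[[0,0,-1.5],[0,0,0],0.3],[[0,0,-2],[0,0,0],0.3],[[0,0,-2],[0,0,0],0.3]]'

```text
clock: 11.0
ee_pos: [588.2, -262.7, 116.7]
tool_rot: [-2.396, -2.028, 0.002]
wrist_force: [-0.9, -0.1, -1.6]
grip_width: 44.0
grip_force: 25.0
```

```bash
python3 - <<'E'
from h import *
s=r.get_state();print(pose(),s['wrist_force'],s['grip_width'],s['joints'])
plan([560,-120,220],down(-.033),8)
E
```

```text
(array([ 588.16, -262.71,  116.71]), array([[ 0.17,  0.99, -0.  ],
       [ 0.99, -0.17,  0.  ],
       [ 0.  , -0.  , -1.  ]])) [-0.93 -0.06 -1.65] 44.02431430460265 [ 0.55  0.57 -0.28  1.72  0.19  0.89  0.03]
max shift 1.76 max turn 0.017
[[1.7, -0.65, -1.29], [-0.0, -0.0, -0.017]]
[[1.71, -0.62, -1.29], [-0.0, -0.0, -0.017]]
[[1.72, -0.59, -1.29], [-0.0, -0.0, -0.017]]
[[1.73, -0.56, -1.29], [-0.0, -0.0, -0.017]]
[[1.74, -0.53, -1.29], [-0.0, -0.0, -0.017]]
[[1.75, -0.5, -1.29], [-0.0, -0.0, -0.017]]
[[1.76, -0.47, -1.29], [-0.0, -0.0, -0.017]]
[[1.76, -0.44, -1.29], [-0.0, -0.0, -0.017]]
```

Call:
apply_moves --steps '[[[1.7,-0.65,-1.3],[0,0,-0.017],0.3],[[1.7,-0.6,-1.3],[0,0,-0.017],0.3],[[1.7,-0.6,-1.3],[0,0,-0.017],0.3],[[1.7,-0.55,-1.3],[0,0,-0.017],0.3],[[1.75,-0.5,-1.3],[0,0,-0.017],0.3],[[1.75,-0.5,-1.3],[0,0,-0.017],0.3],[[1.75,-0.5,-1.3],[0,0,-0.017],0.3],[[1.75,-0.4,-1.3],[0,0,-0.017],0.3]]'

```text
clock: 12.0
ee_pos: [559.8, -119.5, 219.8]
tool_rot: [-2.25, -2.186, 0.003]
wrist_force: [1.3, -0.8, -1.4]
grip_width: 43.4
grip_force: 25.0
```

```bash
python3 - <<'E'
from h import *
print(pose()[0])
im,d=r.get_image('wrist'); c=r.calibration('wrist'); cv2.imwrite('pics/w3.png',im); P=cloud(c,d)
for n,h in {'pocket0':15,'wing_near':97,'wing_far':97,'cover_hinge':35}.items():
    for q in r.pinpoint('wrist',n)[:5]:
        a,b=q['location']; print(n,round(q['p'],2),np.array([a,b]),at_z(c,a,b,h),P[int(a),int(b)] if 0<=a<384 and 0<=b<512 else '')
# pocket floors: points at z 10..22 within case
m=(P[...,2]>9)&(P[...,2]<21)&(P[...,1]>10)&(P[...,1]<110)&(d>0)
k=cv2.morphologyEx(m.astype(np.uint8),cv2.MORPH_OPEN,np.ones((3,3),np.uint8)); N,l,st,_=cv2.connectedComponentsWithStats(k)
for i in range(1,N):
    if st[i,4]>150:
        q=P[l==i]; print('pk',cv2.minAreaRect(q[:,:2].astype(np.float32)),np.median(q[:,2]),len(q))
E
```

```text
[ 559.8  -119.51  219.75]
wing_near 0.57 [ 99.9 110.8] [447.19 -48.63  97.  ] [448.12 -47.95 100.35]
wing_far 0.72 [ 99.3 408.3] [679.73 -54.02  97.  ] [677.5  -53.71 101.43]
```

View pics/w3.png

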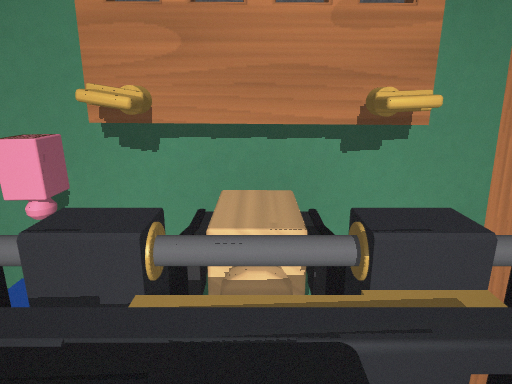

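Call:
apply_moves --steps '[[[1.4,0,-0.6],[0,0,0],0.3],[[1.4,0,-0.6],[0,0,0],0.3],[[1.4,0,-0.6],[0,0,0],0.3],[[1.4,0,-0.6],[0,0,0],0.3],[[1.4,0,-0.6],[0,0,0],0.3],[[1.4,0,-0.6],[0,0,0],0.3],[[1.4,0,-0.6],[0,0,0],0.3],[[1.0,0,-0.6],[0,0,0],0.3]]'

```text
clock: 13.25
ee_pos: [563.6, -11.7, 267.5]
tool_rot: [-2.251, -2.186, 0.003]
wrist_force: [-0.6, -0.2, -0.6]
grip_width: 43.8
grip_force: 25.0
```

```bash
python3 - <<'E'
from h import *
print(pose()[0])
im,d=r.get_image('wrist'); c=r.calibration('wrist'); cv2.imwrite('pics/w4.png',im); P=cloud(c,d); np.save('P4.npy',P)
for n,h in {'pocket0':15,'wing_near':97,'wing_far':97,'cover_hinge':35}.items():
    for q in r.pinpoint('wrist',n)[:5]:
        a,b=q['location']; print(n,round(q['p'],2),np.array([a,b]),at_z(c,a,b,h),P[int(a),int(b)] if 0<=a<384 and 0<=b<512 else '')
m=(P[...,2]>9)&(P[...,2]<24)&(P[...,1]>10)&(P[...,1]<110)&(d>0)
k=cv2.morphologyEx(m.astype(np.uint8),cv2.MORPH_OPEN,np.ones((3,3),np.uint8)); N,l,st,_=cv2.connectedComponentsWithStats(k)
for i in range(1,N):
    if st[i,4]>150:
        q=P[l==i]; print('pk',cv2.minAreaRect(q[:,:2].astype(np.float32)),np.median(q[:,2]),len(q))
E
```

```text
[563.56 -11.69 267.5 ]
pocket0 0.93 [ 95.3 158.8] [451.02  61.93  15.  ] [450.95  62.25  17.8 ]
pocket0 0.92 [100.9 355.1] [678.87  49.29  15.  ] [677.53  50.38  19.08]
pocket0 0.7 [ 97.7 221.5] [523.64  57.21  15.  ] [523.46  58.01  18.31]
pocket0 0.64 [100.4 290.7] [603.99  51.93  15.  ] [602.7   52.46  19.94]
wing_near 0.7 [211.4 141.7] [446.3 -51.1  97. ] [532.6   27.47 322.29]
wing_far 0.62 [212.5 374.2] [679.37 -58.51  97.  ] [596.17  25.97 323.65]
cover_hinge 0.95 [ 44.8 257.1] [566.5  110.53  35.  ] [566.41 110.91  37.81]
pk ((450.104736328125, 60.08550262451172), (48.031158447265625, 44.683040618896484), 88.23987579345703) 17.903064314290816 1741
pk ((527.6123046875, 57.23098373413086), (47.84348678588867, 47.08785629272461), 88.09773254394531) 18.00027104826276 1790
pk ((604.793701171875, 54.75101852416992), (48.189857482910156, 47.59898376464844), 88.04356384277344) 18.130748991485717 1828
pk ((682.5867919921875, 52.09996795654297), (47.1071891784668, 44.98538589477539), 88.4072494506836) 18.19654981780502 1699
```

View pics/w4.png

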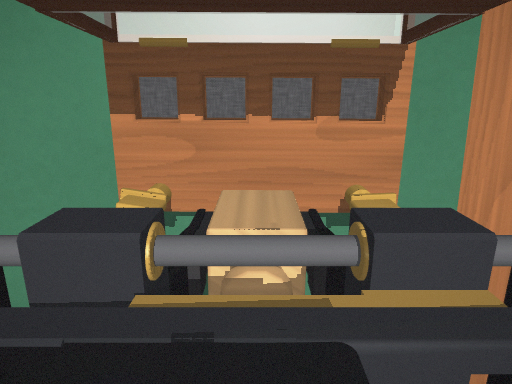

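```bash
python3 - <<'E'
from h import *
P=np.load('P4.npy'); p,M=pose(); Q=(P-p)@M
v=Q[195:232,222:292]; 
for rr in (192,196,200,205,210,215,220,225,230): print(rr,Q[rr,258], Q[rr,225],Q[rr,290])
m=(np.abs(Q[...,1])<21)&(Q[...,2]>8)&(Q[...,2]<70)&(Q[...,0]>5)&(Q[...,0]<40)
print(m.sum(),np.median(Q[m],0),np.percentile(Q[m],[1,99],axis=0))
E
```

```text
192 [16.3   0.57 44.25] [ 16.14 -18.86  44.62] [16.2  19.45 44.77]
196 [16.46  0.52 35.73] [ 16.28 -18.09  36.17] [16.49 18.53 35.77]
200 [16.54  0.47 28.13] [ 15.84 -17.55  30.15] [16.48 17.79 28.45]
205 [16.4   0.42 20.12] [ 16.47 -16.59  19.8 ] [16.73 16.86 19.27]
210 [16.37  0.38 12.52] [  70.67   -0.81 -140.61] [16.08 16.29 13.44]
215 [15.98  0.34  6.52] [ 16.6  -15.21   4.73] [16.04 15.59  6.44]
220 [16.41  0.29 -1.12] [ 16.24 -14.71  -0.78] [16.23 14.87 -0.58]
225 [15.83  0.27 -5.66] [ 16.42 -14.12  -7.21] [16.09 14.31 -6.22]
230 [ 15.33   0.24 -10.06] [ 15.88 -13.74 -11.44] [ 15.69  13.85 -10.84]
1840 [16.32 -0.07 25.46] [[ 15.81 -20.4    8.39]
 [ 16.78  20.49  48.57]]
```

```bash
python3 - <<'E'
from h import *
im,d=r.get_image('top');P=cloud(r.calibration('top'),d)
for z in range(50,220,15):
    m=(abs(P[...,2]-z)<7)&(P[...,1]>80)&(P[...,1]<250)&(P[...,0]>400)&(P[...,0]<730); print(z,m.sum(),np.percentile(P[m][:,1],[2,50,98]) if m.sum()>5 else '')
a=plan([610,40,200],down(-.034),8); b=plan([680.2,57.2,115],down(-.034),8,a)
E
```

```text
50 30 [109.23 119.81 132.15]
65 5 
80 5 
95 7 [115.27 116.35 116.8 ]
110 6 [112.62 116.52 116.93]
125 8 [107.45 116.89 117.79]
140 20 [106.95 117.01 194.26]
155 3271 [112.16 166.87 201.97]
170 180 [107.94 113.54 168.77]
185 1351 [110.18 124.17 175.62]
200 48 [167.41 172.25 176.57]
215 0 
max shift 0.83 max turn 0.001
8 x [[0.69, 0.57, 0.83], [-0.001, -0.0, 0.0]]
max shift 1.06 max turn 0.0
8 x [[0.24, 0.87, 1.06], [0.0, 0.0, 0.0]]
```

Call:
apply_moves --steps '[[[0.7,0.57,0.8],[0,0,0],0.3],[[0.7,0.57,0.8],[0,0,0],0.3],[[0.7,0.57,0.8],[0,0,0],0.3],[[0.7,0.57,0.8],[0,0,0],0.3],[[0.7,0.57,0.8],[0,0,0],0.3],[[0.7,0.57,0.8],[0,0,0],0.3],[[0.7,0.57,0.8],[0,0,0],0.3],[[0.7,0.57,0.8],[0,0,0],0.3]]'

```text
clock: 14.55
ee_pos: [611.0, 42.3, 202.4]
tool_rot: [-2.252, -2.185, 0.003]
wrist_force: [0.0, 0.3, -1.1]
grip_width: 44.0
grip_force: 25.0
```

Call:
apply_moves --steps '[[[0.24,0.87,1.1],[0,0,0],0.3],[[0.24,0.87,1.1],[0,0,0],0.3],[[0.24,0.87,1.1],[0,0,0],0.3],[[0.24,0.87,1.1],[0,0,0],0.3],[[0.24,0.87,1.1],[0,0,0],0.3],[[0.24,0.87,1.1],[0,0,0],0.3],[[0.24,0.87,1.1],[0,0,0],0.3],[[0.24,0.87,1.1],[0,0,0],0.3]]'

```text
clock: 15.55
ee_pos: [680.9, 59.3, 113.9]
tool_rot: [-2.252, -2.185, 0.003]
wrist_force: [0.2, -0.6, -0.7]
grip_width: 43.9
grip_force: 25.0
```

```bash
python3 - <<'E'
from h import *
print(pose()[0],r.get_state()['wrist_force'])
plan([680.2,57.2,94],down(-.034),3)
E
```

```text
[680.92  59.25 113.89] [ 0.18 -0.56 -0.7 ]
max shift 0.66 max turn 0.002
3 x [[-0.07, -0.02, 0.66], [-0.001, -0.0, 0.001]]
```

Call:
apply_moves --steps '[[[-0.07,-0.02,0.66],[0,0,0],0.3],[[-0.07,-0.02,0.66],[0,0,0],0.3],[[-0.07,-0.02,0.6],[0,0,0],0.3],[[0,0,0.2],[0,0,0],0.3],[[0,0,0.2],[0,0,0],0.3],[[0,0,0.2],[0,0,0],0.3],[[0,0,0.2],[0,0,0],0.3],[[0,0,0.2],[0,0,0],0.3]]'

```text
clock: 16.55
ee_pos: [679.6, 57.2, 85.4]
tool_rot: [-2.252, -2.185, 0.003]
wrist_force: [0.5, -0.6, -1.3]
grip_width: 43.6
grip_force: 25.0
```

Call:
apply_moves --steps '[[[0,0,0.25],[0,0,0],0.3],[[0,0,0.25],[0,0,0],0.3],[[0,0,0.25],[0,0,0],0.3],[[0,0,0.25],[0,0,0],0.3],[[0,0,0.25],[0,0,0],0.3],[[0,0,0.15],[0,0,0],0.3],[[0,0,0.1],[0,0,0],0.3],[[0,0,0.1],[0,0,0],0.3]]'

```text
clock: 17.55
ee_pos: [679.5, 57.2, 69.5]
tool_rot: [-2.252, -2.185, 0.003]
wrist_force: [-1.0, 1.1, -0.3]
grip_width: 43.5
grip_force: 25.0
```

Call:
apply_moves --steps '[[[0,0,0],[0,0,0],0.62],[[0,0,0],[0,0,0],0.62],[[0,0,-0.8],[0,0,0],0.62],[[0,0,-2],[0,0,0],0.62],[[0,0,-3],[0,0,0],0.62],[[0,0,-4],[0,0,0],0.62],[[0,0,-4],[0,0,0],0.62],[[0,0,-2],[0,0,0],0.62]]'

```text
clock: 18.55
ee_pos: [681.3, 57.2, 231.7]
tool_rot: [-2.254, -2.187, -0.004]
wrist_force: [-0.2, 0.4, -0.3]
grip_width: 54.1
grip_force: 0.0
```

```bash
python3 - <<'E'
from h import *
print(pose()[0],r.get_state()['wrist_force'])
plan([540,-250,300],down(-.034),8)
im,d=r.get_image('wrist');P=cloud(r.calibration('wrist'),d)
m=(P[...,2]>70)&(P[...,2]<115)&(abs(P[...,0]-680)<30)&(abs(P[...,1]-51)<30)
q=P[m]; print(len(q)); 
for z in (77,103): 
    w=q[abs(q[:,2]-z)<6]; print(z,len(w),w.min(0) if len(w) else '',w.max(0) if len(w) else '')
E
```

```text
[681.29  57.23 231.75] [-0.23  0.39 -0.27]
max shift 3.9 max turn 0.001
8 x [[-3.89, -1.65, -0.86], [0.0, -0.0, 0.0]]
2255
77 1381 [656.85  26.29  71.07] [701.63  71.24  82.45]
103 807 [665.31  34.46  97.08] [693.17  62.97 108.25]
```

Call:
apply_moves --steps '[[[-3.9,-1.65,-0.9],[0,0,0],1],[[-3.9,-1.65,-0.9],[0,0,0],1],[[-3.9,-1.65,-0.9],[0,0,0],1],[[-3.9,-1.65,-0.9],[0,0,0],1],[[-3.9,-1.65,-0.9],[0,0,0],1],[[-3.9,-1.65,-0.9],[0,0,0],1],[[-3.9,-1.65,-0.9],[0,0,0],1],[[-3.9,-1.65,-0.9],[0,0,0],1]]'

```text
clock: 19.6
ee_pos: [537.9, -252.3, 298.9]
tool_rot: [-2.251, -2.184, 0.004]
wrist_force: [0.6, 0.2, 0.6]
grip_width: 86.8
grip_force: 0.0
```

```bash
python3 - <<'E'
from h import *
print(pose()[0])
S=seals('wrist'); print('top'); seals('top')
E
```

```text
[ 537.85 -252.26  298.89]
[ 437.62 -247.85] yaw -2.130 [62.63 43.55] z 46.8 1840
[ 591.28 -357.47] yaw -2.099 [51.01 43.65] z 47.1 1044
[ 462.32 -352.59] yaw -3.068 [43.44 28.75] z 47.3 695
top
[ 441.33 -239.99] yaw -2.116 [62.26 44.32] z 44.7 405
```

```bash
python3 - <<'E'
from h import *
c,y=[464.5,-362.3],-1.48
s=plan(*grasp(c,y,tilt=.6,back=80),12); plan(*grasp(c,y,tilt=.6),6,s); print(s[0],grasp(c,y,tilt=.6)[0])
E
```

```text
max shift 2.04 max turn 0.051
[[-1.42, -0.48, 1.69], [0.003, 0.05, -0.011]]
[[-1.5, -0.5, 1.62], [0.003, 0.05, -0.011]]
[[-1.57, -0.51, 1.55], [0.003, 0.05, -0.011]]
[[-1.64, -0.52, 1.47], [0.003, 0.05, -0.011]]
[[-1.71, -0.53, 1.39], [0.003, 0.05, -0.011]]
[[-1.77, -0.55, 1.3], [0.003, 0.05, -0.011]]
[[-1.82, -0.56, 1.21], [0.003, 0.05, -0.011]]
[[-1.88, -0.58, 1.12], [0.003, 0.05, -0.011]]
[[-1.92, -0.6, 1.03], [0.003, 0.05, -0.011]]
[[-1.97, -0.62, 0.93], [0.003, 0.05, -0.011]]
[[-2.0, -0.64, 0.83], [0.003, 0.05, -0.011]]
[[-2.04, -0.65, 0.73], [0.003, 0.05, -0.011]]
max shift 1.33 max turn 0.0
6 x [[0.0, 0.0, 1.33], [0.0, 0.0, 0.0]]
[ 470.26 -425.6    96.98] [ 466.17 -380.61   30.95]
```

Call:
apply_moves --steps '[[[-1.4,-0.5,1.7],[0.003,0.05,-0.011],1],[[-1.5,-0.5,1.6],[0.003,0.05,-0.011],1],[[-1.6,-0.5,1.5],[0.003,0.05,-0.011],1],[[-1.65,-0.5,1.5],[0.003,0.05,-0.011],1],[[-1.7,-0.55,1.4],[0.003,0.05,-0.011],1],[[-1.8,-0.55,1.3],[0.003,0.05,-0.011],1],[[-1.8,-0.55,1.2],[0.003,0.05,-0.011],1],[[-1.9,-0.6,1.1],[0.003,0.05,-0.011],1]]'

```text
clock: 20.7
ee_pos: [496.0, -363.4, 163.1]
tool_rot: [-1.93, -2.047, -0.385]
wrist_force: [0.2, -0.7, 0.6]
grip_width: 87.3
grip_force: 0.0
```

Call:
apply_moves --steps '[[[-1.9,-0.6,1.0],[0.003,0.05,-0.011],1],[[-2.0,-0.6,0.9],[0.003,0.05,-0.011],1],[[-2.0,-0.65,0.8],[0.003,0.05,-0.011],1],[[-2.0,-0.65,0.7],[0.003,0.05,-0.011],1],[[0,0,0],[0,0,0],1],[[0,0,0],[0,0,0],1],[[0,0,0],[0,0,0],1],[[0,0,0],[0,0,0],1]]'

```text
clock: 21.7
ee_pos: [475.8, -419.6, 99.2]
tool_rot: [-1.766, -1.965, -0.549]
wrist_force: [0.2, -0.5, -0.6]
grip_width: 86.6
grip_force: 0.0
```

```bash
python3 - <<'E'
from h import *
c,y=[464.5,-362.3],-1.48
print(pose(),r.get_state()['joints']); S=seals('wrist')
plan(*grasp(c,y,tilt=.6),8)
E
```

```text
(array([ 475.85, -419.63,   99.18]), array([[-0.09,  0.99, -0.06],
       [ 0.82,  0.11,  0.56],
       [ 0.57,  0.  , -0.82]])) [ 1.04  0.83 -0.37  1.43 -0.13  1.38  0.87]
[ 440.17 -240.6 ] yaw -2.112 [61.82 43.77] z 45.6 3210
[ 592.44 -353.57] yaw -2.092 [62.03 44.27] z 45.5 4852
[ 467.18 -361.64] yaw -1.475 [62.01 43.74] z 45.5 5362
max shift 0.98 max turn 0.002
[[-0.07, -0.07, 0.98], [-0.001, -0.0, 0.002]]
[[-0.07, -0.07, 0.98], [-0.001, -0.0, 0.002]]
[[-0.07, -0.07, 0.98], [-0.001, -0.0, 0.002]]
[[-0.07, -0.07, 0.98], [-0.001, -0.0, 0.002]]
[[-0.07, -0.07, 0.98], [-0.001, -0.0, 0.002]]
[[-0.07, -0.07, 0.98], [-0.001, -0.0, 0.002]]
[[-0.07, -0.07, 0.98], [-0.001, -0.0, 0.002]]
[[-0.07, -0.07, 0.98], [-0.001, -0.0, 0.002]]
```

Call:
apply_moves --steps '[[[-0.06,-0.04,0.98],[0,0,0],1],[[-0.06,-0.04,0.98],[0,0,0],1],[[-0.06,-0.04,0.98],[0,0,0],1],[[-0.06,-0.04,0.98],[0,0,0],1],[[-0.06,-0.04,0.98],[0,0,0],1],[[-0.06,-0.04,0.98],[0,0,0],1],[[-0.06,-0.04,0.98],[0,0,0],1],[[-0.06,-0.04,0.98],[0,0,0],1]]'

```text
clock: 22.75
ee_pos: [467.7, -380.0, 30.2]
tool_rot: [-1.767, -1.962, -0.55]
wrist_force: [-0.6, -0.9, 0.6]
grip_width: 87.0
grip_force: 0.0
```

Call:
apply_moves --steps '[[[0,0,0],[0,0,0],0.3],[[0,0,0],[0,0,0],0.3],[[0,0,0],[0,0,0],0.3],[[0,0,0],[0,0,0],0.3],[[0,0,0],[0,0,0],0.3],[[0.6,0,-0.8],[0,0,0],0.3],[[1.2,0,-1.7],[0,0,0],0.3],[[1.2,0,-1.7],[0,0,0],0.3]]' --squeeze 25

```text
clock: 23.75
ee_pos: [468.0, -379.6, 84.3]
tool_rot: [-1.767, -1.963, -0.55]
wrist_force: [-0.3, 0.1, -1.2]
grip_width: 44.1
grip_force: 25.0
```

```bash
cat >> h.py <<'E'
def stand(x,y,gz,tilt,n1=8,n2=8,yaw=-.034):
    "from the held lying pose: lift/turn half, then go to standing over (x,y)"
    p0,M0=pose(); M=down(yaw,-(np.pi/2-tilt)); g=np.array([x,y,gz])
    e=g-6*M[:,2]; w=R.from_matrix(M0.T@M).as_rotvec(); k=n1/(n1+n2)
    mid=p0+(e-p0)*k; mid[2]=max(p0[2],115)
    s=plan(mid,M0@R.from_rotvec(w*k).as_matrix(),n1); return plan(e,M,n2,s)
E
python3 - <<'E'
from h import *
print(r.get_state()['grip_width'],pose()[0]); print(stand(560,-262,62,.6)[0])
E
```

```text
44.072795125878635 [ 467.96 -379.59   84.32]
max shift 0.81 max turn 0.099
[[0.79, 0.65, 0.08], [0.002, -0.098, 0.009]]
[[0.81, 0.65, 0.0], [0.002, -0.098, 0.009]]
[[0.81, 0.64, -0.08], [0.002, -0.098, 0.009]]
[[0.8, 0.63, -0.16], [0.002, -0.098, 0.009]]
[[0.79, 0.62, -0.24], [0.002, -0.098, 0.009]]
[[0.77, 0.61, -0.32], [0.002, -0.098, 0.009]]
[[0.74, 0.61, -0.39], [0.002, -0.098, 0.009]]
[[0.7, 0.6, -0.46], [0.002, -0.098, 0.009]]
max shift 0.98 max turn 0.099
[[0.84, 0.62, 0.46], [0.002, -0.098, 0.009]]
[[0.89, 0.61, 0.37], [0.002, -0.098, 0.009]]
[[0.93, 0.6, 0.28], [0.002, -0.098, 0.009]]
[[0.96, 0.6, 0.19], [0.002, -0.098, 0.009]]
[[0.97, 0.59, 0.09], [0.002, -0.098, 0.009]]
[[0.98, 0.58, -0.01], [0.002, -0.098, 0.009]]
[[0.98, 0.57, -0.1], [0.002, -0.098, 0.009]]
[[0.97, 0.56, -0.2], [0.002, -0.098, 0.009]]
[ 560.17 -257.05   65.39]
```

Call:
apply_moves --steps '[[[0.8,0.65,0.08],[0.002,-0.098,0.009],0.3],[[0.8,0.65,0],[0.002,-0.098,0.009],0.3],[[0.8,0.64,-0.08],[0.002,-0.098,0.009],0.3],[[0.8,0.63,-0.16],[0.002,-0.098,0.009],0.3],[[0.8,0.62,-0.24],[0.002,-0.098,0.009],0.3],[[0.77,0.61,-0.32],[0.002,-0.098,0.009],0.3],[[0.74,0.6,-0.4],[0.002,-0.098,0.009],0.3],[[0.7,0.6,-0.46],[0.002,-0.098,0.009],0.3]]'

```text
clock: 24.75
ee_pos: [514.2, -317.6, 115.4]
tool_rot: [2.09, 2.177, -0.225]
wrist_force: [1.2, 0.9, -1.5]
grip_width: 43.3
grip_force: 25.0
```

Call:
apply_moves --steps '[[[0.84,0.62,0.46],[0.002,-0.098,0.009],0.3],[[0.89,0.61,0.37],[0.002,-0.098,0.009],0.3],[[0.93,0.6,0.28],[0.002,-0.098,0.009],0.3],[[0.96,0.6,0.19],[0.002,-0.098,0.009],0.3],[[0.97,0.6,0.09],[0.002,-0.098,0.009],0.3],[[0.98,0.58,0],[0.002,-0.098,0.009],0.3],[[0.98,0.57,-0.1],[0.002,-0.098,0.009],0.3],[[0.97,0.56,-0.2],[0.002,-0.098,0.009],0.3]]'

```text
clock: 25.75
ee_pos: [560.8, -255.2, 64.6]
tool_rot: [1.663, 1.617, -0.876]
wrist_force: [-0.5, 0.2, -1.1]
grip_width: 43.9
grip_force: 25.0
```

```bash
python3 - <<'E'
from h import *
s=r.get_state();print(s['grip_width'],s['wrist_force'],pose(),s['joints'])
p,M=pose(); Mt=down(-.034,-(np.pi/2-.6)); print(R.from_matrix(M.T@Mt).as_rotvec(), 'down',M.T@[0,0,-1])
E
```

```text
43.85181182959016 [-0.47  0.23 -1.11] (array([ 560.75, -255.23,   64.6 ]), array([[ 0.02,  1.  , -0.02],
       [ 0.57, -0.03, -0.82],
       [-0.82, -0.  , -0.57]])) [-0.3   0.76  0.34  1.99  1.08  0.87 -0.98]
[ 0.01 -0.    0.  ] down [0.82 0.   0.57]
```

Call:
apply_moves --steps '[[[0.25,0,0.17],[0,0,0],0.3],[[0.25,0,0.17],[0,0,0],0.3],[[0.25,0,0.17],[0,0,0],0.3],[[0.25,0,0.17],[0,0,0],0.3],[[0.08,0,0.06],[0,0,0],0.3],[[0.06,0,0.04],[0,0,0],0.3],[[0.04,0,0.03],[0,0,0],0.3],[[0.04,0,0.03],[0,0,0],0.3]]'

```text
clock: 26.75
ee_pos: [559.1, -257.2, 50.5]
tool_rot: [1.662, 1.618, -0.882]
wrist_force: [-2.8, 5.8, 10.5]
grip_width: 43.8
grip_force: 25.0
```

```bash
python3 - <<'E'
from h import *
p,M=pose(); g=p+6*M[:,2]; print(g,r.get_state()['wrist_force'])
N=down(-.034); e=plan([g[0],g[1]-3,51+6],N,10); 
E
```

```text
[ 558.96 -262.2    47.16] [-2.83  5.78 10.49]
max shift 0.1 max turn 0.097
[[-0.1, 0.0, 0.03], [-0.0, 0.097, 0.001]]
[[-0.1, 0.0, 0.02], [-0.0, 0.097, 0.001]]
[[-0.1, 0.0, 0.01], [-0.0, 0.097, 0.001]]
[[-0.1, 0.0, -0.0], [-0.0, 0.097, 0.001]]
[[-0.1, 0.0, -0.01], [-0.0, 0.097, 0.001]]
[[-0.1, 0.0, -0.02], [-0.0, 0.097, 0.001]]
[[-0.1, 0.0, -0.03], [-0.0, 0.097, 0.001]]
[[-0.09, 0.0, -0.04], [-0.0, 0.097, 0.001]]
[[-0.09, 0.0, -0.05], [-0.0, 0.097, 0.001]]
[[-0.09, 0.0, -0.06], [-0.0, 0.097, 0.001]]
```

Call:
apply_moves --steps '[[[0,0,0],[0,0,0],0.7],[[0,0,0],[0,0,0],0.7],[[-0.16,0,0.04],[0,0.16,0],0.7],[[-0.16,0,0.02],[0,0.16,0],0.7],[[-0.16,0,-0.01],[0,0.16,0],0.7],[[-0.16,0,-0.03],[0,0.16,0],0.7],[[-0.16,0,-0.06],[0,0.16,0],0.7],[[-0.16,0,-0.09],[0,0.16,0],0.7]]'

```text
clock: 27.75
ee_pos: [559.2, -264.7, 56.0]
tool_rot: [2.252, 2.19, -0.007]
wrist_force: [-0.2, -1.0, -2.0]
grip_width: 60.9
grip_force: 0.0
```

Call:
apply_moves --steps '[[[0,0,0],[0,0.01,0],0.7],[[0,0,0],[0,0,0],0.3],[[0,0,0],[0,0,0],0.3],[[0,0,0],[0,0,0],0.3],[[0,0,0],[0,0,0],0.3],[[0,0,-0.5],[0,0,0],0.3],[[0,0,-2],[0,0,0],0.3],[[0,0,-3],[0,0,0],0.3]]'

```text
clock: 28.75
ee_pos: [559.0, -264.6, 111.3]
tool_rot: [-2.249, -2.186, 0.003]
wrist_force: [0.4, -0.2, -1.1]
grip_width: 44.0
grip_force: 25.0
```

```bash
cat >> h.py <<'E'
def held():
    im,d=r.get_image('wrist'); P=cloud(r.calibration('wrist'),d); p,M=pose(); Q=(P-p)@M
    m=(np.abs(Q[...,1])<17)&(Q[...,2]>0)&(Q[...,2]<46)&(Q[...,0]>5)&(Q[...,0]<40)&(d>0)
    q=Q[m]; a=np.polyfit(q[:,2],q[:,0],1); b=np.polyfit(q[:,1],q[:,0],1)
    print('face x %.2f'%np.median(q[:,0]),'tilt %.3f yaw %.3f'%(a[0],b[0]),'low end',np.percentile(Q[(np.abs(Q[...,1])<17)&(abs(Q[...,0]-np.median(q[:,0]))<3)][:,2],99),len(q))
    return np.median(q[:,0])-22
POCK={k:np.array([566.2,55.5])+np.array([.9994,-.0343])*(k-1.5)*76 for k in range(4)}
E
python3 - <<'E'
from h import *
s=r.get_state();print(s['grip_width'],s['wrist_force'],pose()[0],s['tool_rot'])
o=held(); t=POCK[2]-np.array([.034,.999])*o; print(o,t)
a=plan([t[0],t[1]-60,150],down(-.034),12); b=plan([t[0],t[1],113],down(-.034),6,a)
E
```

```text
44.02086551779904 [ 0.42 -0.19 -1.1 ] [ 559.03 -264.57  111.28] [-2.25 -2.19  0.  ]
face x 16.61 tilt -0.001 yaw -0.004 low end 109.42148952195946 1810
-5.389806903840167 [604.36  59.58]
max shift 2.22 max turn 0.001
12 x [[2.22, 0.29, -0.28], [0.0, 0.0, 0.0]]
max shift 1.0 max turn 0.0
6 x [[1.0, -0.03, 0.62], [0.0, 0.0, 0.0]]
```

```bash
python3 - <<'E'
from h import *
im,d=r.get_image('wrist'); P=cloud(r.calibration('wrist'),d); p,M=pose(); Q=(P-p)@M
cv2.imwrite('pics/w5.png',im[150:384,150:370].repeat(2,0).repeat(2,1))
for rr in (186,190,192,194,196,200,210,220,228): print(rr,Q[rr,258],Q[rr,230],Q[rr,285])
for cc in range(200,316,6): print(cc,Q[200,cc])
E
```

```text
186 [16.56  0.08 45.52] [ 16.68 -16.24  45.08] [16.35 15.92 46.28]
190 [16.61  0.04 36.93] [ 16.97 -15.5   35.68] [16.55 15.15 37.14]
192 [16.25  0.03 34.23] [ 16.43 -15.34  33.59] [16.28 14.9  34.12]
194 [16.63  0.01 29.18] [ 16.77 -14.95  28.69] [16.87 14.4  28.38]
196 [16.79 -0.01 25.02] [ 16.77 -14.67  25.09] [16.48 14.22 26.03]
200 [16.57 -0.03 18.91] [ 16.54 -14.19  18.99] [16.71 13.58 18.46]
210 [16.45 -0.09  4.25] [ 16.56 -13.01   3.95] [16.75 12.31  3.41]
220 [16.25 -0.14 -7.83] [ 16.65 -12.    -8.86] [16.07 11.42 -7.37]
228 [13.05 -0.14 -8.93] [ 12.66 -12.15  -8.01] [12.93 11.38 -8.65]
200 [-14.09 -46.57 113.87]
206 [-13.63 -41.48 112.45]
212 [-13.9  -36.77 113.27]
218 [ 16.74 -20.19  18.39]
224 [ 16.73 -17.17  18.42]
230 [ 16.54 -14.19  18.99]
236 [ 16.75 -11.12  18.35]
242 [16.54 -8.12 19.01]
248 [16.73 -5.07 18.4 ]
254 [16.81 -2.05 18.15]
260 [16.46  0.98 19.25]
266 [16.69  4.   18.52]
272 [16.55  7.05 18.95]
278 [16.46 10.1  19.25]
284 [  67.53   -0.73 -138.93]
290 [16.25 16.25 19.89]
296 [16.17 19.33 20.15]
302 [-13.8   35.88 112.98]
308 [-13.88  40.76 113.24]
314 [-13.79  45.56 112.96]
```

View pics/w5.png

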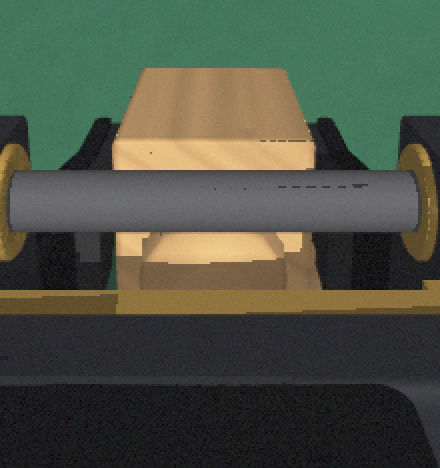

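Call:
apply_moves --steps '[[[2.2,0.3,-0.3],[0,0,0],0.3],[[2.2,0.3,-0.3],[0,0,0],0.3],[[2.2,0.3,-0.3],[0,0,0],0.3],[[2.2,0.3,-0.3],[0,0,0],0.3],[[2.2,0.3,-0.3],[0,0,0],0.3],[[2.2,0.3,-0.3],[0,0,0],0.3],[[2.2,0.3,-0.3],[0,0,0],0.3],[[2.2,0.3,-0.3],[0,0,0],0.3]]'

```text
clock: 29.85
ee_pos: [588.6, -87.9, 134.6]
tool_rot: [-2.25, -2.187, 0.002]
wrist_force: [-0.3, 0.1, -0.7]
grip_width: 43.7
grip_force: 25.0
```

Call:
apply_moves --steps '[[[2.2,0.3,-0.3],[0,0,0],0.3],[[2.2,0.3,-0.3],[0,0,0],0.3],[[2.2,0.3,-0.3],[0,0,0],0.3],[[2.2,0.3,-0.3],[0,0,0],0.3],[[1.2,0,0.6],[0,0,0],0.3],[[1.2,0,0.6],[0,0,0],0.3],[[1.2,0,0.6],[0,0,0],0.3],[[1.0,0,0.6],[0,0,0],0.3]]'

```text
clock: 30.85
ee_pos: [603.9, 44.7, 121.9]
tool_rot: [-2.25, -2.186, 0.003]
wrist_force: [0.1, 0.4, -0.4]
grip_width: 43.9
grip_force: 25.0
```

```bash
python3 - <<'E'
from h import *
print(pose()[0]);plan([604.3,59.6,100],down(-.034),5)
E
```

```text
[603.89  44.68 121.86]
max shift 0.44 max turn 0.002
5 x [[0.3, 0.0, 0.44], [-0.001, -0.0, 0.001]]
```

Call:
apply_moves --steps '[[[0.3,0,0.44],[0,0,0],0.3],[[0.3,0,0.44],[0,0,0],0.3],[[0.3,0,0.44],[0,0,0],0.3],[[0.3,0,0.44],[0,0,0],0.3],[[0.3,0,0.44],[0,0,0],0.3],[[0,0,0.25],[0,0,0],0.3],[[0,0,0.25],[0,0,0],0.3],[[0,0,0.25],[0,0,0],0.3]]'

```text
clock: 31.85
ee_pos: [604.5, 59.1, 93.0]
tool_rot: [-2.25, -2.187, 0.002]
wrist_force: [0.5, -0.6, -1.0]
grip_width: 43.6
grip_force: 25.0
```

Call:
apply_moves --steps '[[[0,0,0.2],[0,0,0],0.3],[[0,0,0.2],[0,0,0],0.3],[[0,0,0.2],[0,0,0],0.3],[[0,0,0.2],[0,0,0],0.3],[[0,0,0],[0,0,0],0.3],[[0,0,0],[0,0,0],0.3],[[0,0,0],[0,0,0],0.3],[[0,0,0],[0,0,0],0.3]]'

```text
clock: 32.85
ee_pos: [604.4, 59.3, 85.2]
tool_rot: [-2.249, -2.187, 0.002]
wrist_force: [0.7, -0.0, -1.5]
grip_width: 43.5
grip_force: 25.0
```

Call:
apply_moves --steps '[[[0,0,0.25],[0,0,0],0.3],[[0,0,0.25],[0,0,0],0.3],[[0,0,0.25],[0,0,0],0.3],[[0,0,0.25],[0,0,0],0.3],[[0,0,0.2],[0,0,0],0.3],[[0,0,0.1],[0,0,0],0.3],[[0,0,0.1],[0,0,0],0.3],[[0,0,0.05],[0,0,0],0.3]]'

```text
clock: 33.85
ee_pos: [604.3, 59.4, 70.6]
tool_rot: [-2.249, -2.187, 0.002]
wrist_force: [0.8, -0.1, -1.7]
grip_width: 44.2
grip_force: 25.0
```

Call:
apply_moves --steps '[[[0,0,0],[0,0,0],0.62],[[0,0,0],[0,0,0],0.62],[[0,0,-0.8],[0,0,0],0.62],[[0,0,-2],[0,0,0],0.62],[[0,0,-3],[0,0,0],0.62],[[0,0,-4],[0,0,0],0.62],[[-2,0,-4],[0,0,0],0.62],[[-4,0,-1],[0,0,0],0.62]]'

```text
clock: 34.85
ee_pos: [605.1, 1.2, 223.9]
tool_rot: [2.247, 2.195, 0.008]
wrist_force: [0.5, -0.7, -0.6]
grip_width: 54.0
grip_force: 0.0
```

```bash
python3 - <<'E'
from h import *
print(pose()[0],r.get_state()['joints'])
plan(*grasp([592,-354],-2.095,tilt=.7,back=85),16)
E
```

```text
[605.14   1.24 223.87] [ 0.21  0.4  -0.36  1.72  0.16  1.05 -0.24]
max shift 2.75 max turn 0.053
[[-2.63, -0.25, 0.79], [-0.011, 0.043, 0.03]]
[[-2.67, -0.18, 0.68], [-0.011, 0.043, 0.03]]
[[-2.7, -0.11, 0.56], [-0.011, 0.043, 0.03]]
[[-2.72, -0.03, 0.44], [-0.011, 0.043, 0.03]]
[[-2.74, 0.05, 0.33], [-0.011, 0.043, 0.03]]
[[-2.75, 0.13, 0.21], [-0.011, 0.043, 0.03]]
[[-2.75, 0.21, 0.1], [-0.011, 0.043, 0.03]]
[[-2.74, 0.29, -0.02], [-0.011, 0.043, 0.03]]
[[-2.73, 0.37, -0.13], [-0.011, 0.043, 0.03]]
[[-2.71, 0.45, -0.24], [-0.011, 0.043, 0.03]]
[[-2.68, 0.54, -0.35], [-0.011, 0.043, 0.03]]
[[-2.65, 0.62, -0.46], [-0.011, 0.043, 0.03]]
[[-2.6, 0.71, -0.56], [-0.011, 0.043, 0.03]]
[[-2.56, 0.79, -0.66], [-0.011, 0.043, 0.03]]
[[-2.5, 0.88, -0.76], [-0.011, 0.043, 0.03]]
[[-2.44, 0.96, -0.86], [-0.011, 0.043, 0.03]]
```

Call:
apply_moves --steps '[[[-2.6,-0.25,0.8],[-0.011,0.043,0.03],1],[[-2.7,-0.2,0.7],[-0.011,0.043,0.03],1],[[-2.7,-0.1,0.6],[-0.011,0.043,0.03],1],[[-2.7,0,0.4],[-0.011,0.043,0.03],1],[[-2.7,0.05,0.3],[-0.011,0.043,0.03],1],[[-2.75,0.1,0.2],[-0.011,0.043,0.03],1],[[-2.75,0.2,0.1],[-0.011,0.043,0.03],1],[[-2.7,0.3,0],[-0.011,0.043,0.03],1]]'

```text
clock: 35.85
ee_pos: [577.5, -210.7, 156.4]
tool_rot: [-2.332, -1.771, -0.455]
wrist_force: [0.4, -0.2, -0.0]
grip_width: 87.3
grip_force: 0.0
```

Call:
apply_moves --steps '[[[-2.7,0.4,-0.1],[-0.011,0.043,0.03],1],[[-2.7,0.45,-0.2],[-0.011,0.043,0.03],1],[[-2.7,0.5,-0.35],[-0.011,0.043,0.03],1],[[-2.6,0.6,-0.5],[-0.011,0.043,0.03],1],[[-2.6,0.7,-0.6],[-0.011,0.043,0.03],1],[[-2.5,0.8,-0.7],[-0.011,0.043,0.03],1],[[-2.5,0.9,-0.8],[-0.011,0.043,0.03],1],[[-2.4,1.0,-0.9],[-0.011,0.043,0.03],1]]'

```text
clock: 36.85
ee_pos: [551.4, -420.0, 93.5]
tool_rot: [-2.312, -1.324, -0.847]
wrist_force: [-0.2, -0.1, -0.0]
grip_width: 86.9
grip_force: 0.0
```

```bash
python3 - <<'E'
from h import *
print(pose()[0],r.get_state()['joints'])
S=seals('wrist'); s=min(S,key=lambda o:np.hypot(*(o['c']-[592,-354])))
plan(*grasp(s['c'],s['yaw'],tilt=.7),8)
E
```

```text
[ 551.45 -420.02   93.54] [ 1.1   0.83 -0.41  1.5  -0.42  1.09  0.5 ]
[ 443.77 -248.19] yaw -2.113 [62.05 33.48] z 42.5 2200
[ 590.06 -359.97] yaw -2.101 [61.41 43.66] z 42.3 4735
max shift 1.05 max turn 0.001
8 x [[0.08, 0.03, 1.05], [0.0, 0.0, -0.001]]
```

```bash
python3 - <<'E'
from h import *
print(pose()[0])
S=seals('wrist'); s=min(S,key=lambda o:np.hypot(*(o['c']-[592,-354])))
print(pose()[0]);plan(*grasp(s['c'],s['yaw'],tilt=.7),8)
E
```

```text
[ 548.66 -425.9    90.39]
[ 453.72 -244.07] yaw -1.815 [65.71 28.73] z 46.1 1995
[ 592.49 -351.53] yaw -2.088 [62.85 43.63] z 46.0 4697
[ 548.62 -424.22   90.7 ]
max shift 1.11 max turn 0.002
[[0.15, 0.01, 1.11], [0.001, 0.0, -0.002]]
[[0.15, 0.02, 1.11], [0.001, 0.0, -0.002]]
[[0.15, 0.02, 1.11], [0.001, 0.0, -0.002]]
[[0.15, 0.02, 1.11], [0.001, 0.0, -0.002]]
[[0.15, 0.02, 1.11], [0.001, 0.0, -0.002]]
[[0.15, 0.02, 1.11], [0.001, 0.0, -0.002]]
[[0.15, 0.02, 1.11], [0.001, 0.0, -0.002]]
[[0.15, 0.03, 1.11], [0.001, 0.0, -0.002]]
```

Call:
apply_moves --steps '[[[0.12,0.02,1.09],[0,0,0],1],[[0.12,0.02,1.09],[0,0,0],1],[[0.12,0.02,1.09],[0,0,0],1],[[0.12,0.02,1.09],[0,0,0],1],[[0.12,0.02,1.09],[0,0,0],1],[[0.12,0.02,1.09],[0,0,0],1],[[0.12,0.02,1.09],[0,0,0],1],[[0.12,0.02,1.09],[0,0,0],1]]'

```text
clock: 37.95
ee_pos: [584.7, -363.7, 31.0]
tool_rot: [-2.311, -1.323, -0.844]
wrist_force: [-0.5, 0.5, -0.4]
grip_width: 87.1
grip_force: 0.0
```

Call:
apply_moves --steps '[[[0,0,0],[0,0,0],0.3],[[0,0,0],[0,0,0],0.3],[[0,0,0],[0,0,0],0.3],[[0,0,0],[0,0,0],0.3],[[0,0,0],[0,0,0],0.3],[[0.6,0,-0.8],[0,0,0],0.3],[[1.2,0,-1.5],[0,0,0],0.3],[[1.2,0,-1.5],[0,0,0],0.3]]' --squeeze 25

```text
clock: 38.95
ee_pos: [584.1, -365.8, 81.9]
tool_rot: [-2.312, -1.324, -0.844]
wrist_force: [0.0, 0.4, -0.7]
grip_width: 44.0
grip_force: 25.0
```

```bash
python3 - <<'E'
from h import *
print(r.get_state()['grip_width'],pose()[0]); print(stand(570,-262,62,.7)[0])
E
```

```text
43.99764338155351 [ 584.14 -365.8    81.89]
max shift 0.7 max turn 0.102
[[0.68, -0.42, 0.03], [-0.003, -0.096, -0.034]]
[[0.69, -0.4, -0.03], [-0.003, -0.096, -0.034]]
[[0.7, -0.37, -0.1], [-0.003, -0.096, -0.034]]
[[0.7, -0.35, -0.17], [-0.003, -0.096, -0.034]]
[[0.69, -0.32, -0.24], [-0.003, -0.096, -0.034]]
[[0.68, -0.3, -0.3], [-0.003, -0.096, -0.034]]
[[0.65, -0.27, -0.37], [-0.003, -0.096, -0.034]]
[[0.62, -0.25, -0.43], [-0.003, -0.096, -0.034]]
max shift 0.91 max turn 0.102
[[0.67, -0.33, 0.53], [-0.003, -0.096, -0.034]]
[[0.73, -0.31, 0.46], [-0.003, -0.096, -0.034]]
[[0.78, -0.29, 0.39], [-0.003, -0.096, -0.034]]
[[0.83, -0.26, 0.31], [-0.003, -0.096, -0.034]]
[[0.86, -0.23, 0.23], [-0.003, -0.096, -0.034]]
[[0.88, -0.2, 0.14], [-0.003, -0.096, -0.034]]
[[0.9, -0.17, 0.06], [-0.003, -0.096, -0.034]]
[[0.91, -0.14, -0.03], [-0.003, -0.096, -0.034]]
[ 570.16 -257.41   65.87]
```

Call:
apply_moves --steps '[[[0.68,-0.42,0.03],[-0.003,-0.096,-0.034],0.3],[[0.69,-0.4,-0.03],[-0.003,-0.096,-0.034],0.3],[[0.7,-0.37,-0.1],[-0.003,-0.096,-0.034],0.3],[[0.7,-0.35,-0.17],[-0.003,-0.096,-0.034],0.3],[[0.69,-0.32,-0.24],[-0.003,-0.096,-0.034],0.3],[[0.68,-0.3,-0.3],[-0.003,-0.096,-0.034],0.3],[[0.65,-0.27,-0.37],[-0.003,-0.096,-0.034],0.3],[[0.62,-0.25,-0.43],[-0.003,-0.096,-0.034],0.3]]'

```text
clock: 39.95
ee_pos: [577.5, -310.8, 115.3]
tool_rot: [2.411, 1.802, -0.009]
wrist_force: [0.0, -0.6, -1.7]
grip_width: 43.5
grip_force: 25.0
```

Call:
apply_moves --steps '[[[0.67,-0.33,0.53],[-0.003,-0.096,-0.034],0.3],[[0.73,-0.31,0.46],[-0.003,-0.096,-0.034],0.3],[[0.78,-0.29,0.39],[-0.003,-0.096,-0.034],0.3],[[0.83,-0.26,0.31],[-0.003,-0.096,-0.034],0.3],[[0.86,-0.23,0.23],[-0.003,-0.096,-0.034],0.3],[[0.88,-0.2,0.14],[-0.003,-0.096,-0.034],0.3],[[0.9,-0.17,0.06],[-0.003,-0.096,-0.034],0.3],[[0.91,-0.14,0],[-0.003,-0.096,-0.034],0.3]]'

```text
clock: 40.95
ee_pos: [571.3, -255.9, 64.8]
tool_rot: [1.74, 1.678, -0.804]
wrist_force: [0.1, 0.1, -0.9]
grip_width: 43.5
grip_force: 25.0
```

```bash
python3 - <<'E'
from h import *
s=r.get_state();print(s['grip_width'],s['wrist_force'],pose(),s['joints'])
p,M=pose(); Mt=down(-.034,-(np.pi/2-.7)); print(R.from_matrix(M.T@Mt).as_rotvec(), 'down',M.T@[0,0,-1],p+6*M[:,2])
E
```

```text
43.527467860093296 [ 0.14  0.06 -0.89] (array([ 571.33, -255.89,   64.79]), array([[ 0.02,  1.  , -0.03],
       [ 0.65, -0.04, -0.76],
       [-0.76,  0.  , -0.65]])) [-0.33  0.75  0.44  1.97  0.92  0.75 -0.82]
[ 0. -0. -0.] down [ 0.76 -0.    0.65] [ 571.17 -260.46   60.91]
```

Call:
apply_moves --steps '[[[0.23,0,0.19],[0,0,0],0.3],[[0.23,0,0.19],[0,0,0],0.3],[[0.23,0,0.19],[0,0,0],0.3],[[0.23,0,0.19],[0,0,0],0.3],[[0.08,0,0.06],[0,0,0],0.3],[[0.06,0,0.05],[0,0,0],0.3],[[0.04,0,0.03],[0,0,0],0.3],[[0,0,0],[0,0,0],0.3]]'

```text
clock: 41.95
ee_pos: [570.0, -257.2, 49.6]
tool_rot: [1.742, 1.68, -0.807]
wrist_force: [0.3, 0.1, -1.0]
grip_width: 43.8
grip_force: 25.0
```

```bash
python3 - <<'E'
from h import *
p,M=pose(); g=p+6*M[:,2]; print(g,r.get_state()['wrist_force'])
plan([g[0],g[1]-5,51+6],down(-.034),6)
E
```

```text
[ 569.84 -261.74   45.74] [ 0.29  0.14 -0.95]
max shift 0.2 max turn 0.144
[[-0.2, 0.0, 0.04], [-0.0, 0.144, -0.0]]
[[-0.2, 0.0, 0.01], [-0.0, 0.144, -0.0]]
[[-0.2, 0.0, -0.02], [-0.0, 0.144, -0.0]]
[[-0.2, 0.0, -0.04], [-0.0, 0.144, -0.0]]
[[-0.19, 0.0, -0.07], [-0.0, 0.144, -0.0]]
[[-0.18, 0.0, -0.1], [-0.0, 0.144, -0.0]]
```

Not touching yet; I'll lower it a little further.

Call:
apply_moves --steps '[[[0.06,0,0.05],[0,0,0],0.3],[[0.06,0,0.05],[0,0,0],0.3],[[0.04,0,0.03],[0,0,0],0.3],[[0.04,0,0.03],[0,0,0],0.3],[[0.02,0,0.02],[0,0,0],0.3],[[0,0,0],[0,0,0],0.3],[[0,0,0],[0,0,0],0.3],[[0,0,0],[0,0,0],0.3]]'

```text
clock: 42.95
ee_pos: [570.0, -257.2, 46.8]
tool_rot: [1.742, 1.68, -0.807]
wrist_force: [0.6, -0.4, -0.8]
grip_width: 43.7
grip_force: 25.0
```

Call:
apply_moves --steps '[[[0.06,0,0.05],[0,0,0],0.3],[[0.04,0,0.03],[0,0,0],0.3],[[0.04,0,0.03],[0,0,0],0.3],[[0,0,0],[0,0,0],0.3],[[0,0,0],[0,0,0],0.3],[[0,0,0],[0,0,0],0.3],[[0,0,0],[0,0,0],0.3],[[0,0,0],[0,0,0],0.3]]'

```text
clock: 43.95
ee_pos: [570.1, -257.2, 46.2]
tool_rot: [1.741, 1.679, -0.809]
wrist_force: [-1.4, 4.0, 8.1]
grip_width: 43.6
grip_force: 25.0
```

Call:
apply_moves --steps '[[[0,0,0],[0,0,0],0.7],[[0,0,0],[0,0,0],0.7],[[-0.24,0,0],[0,0.145,0],0.7],[[-0.23,0,-0.03],[0,0.145,0],0.7],[[-0.22,0,-0.06],[0,0.145,0],0.7],[[-0.21,0,-0.1],[0,0.145,0],0.7],[[-0.2,0,-0.13],[0,0.145,0],0.7],[[-0.18,0,-0.16],[0,0.145,0],0.7]]'

```text
clock: 44.95
ee_pos: [569.5, -266.7, 56.3]
tool_rot: [-2.258, -2.176, -0.008]
wrist_force: [0.2, 0.6, -0.5]
grip_width: 60.9
grip_force: 0.0
```

Call:
apply_moves --steps '[[[0,0,0],[0,0,0],0.7],[[0,0,0],[0,0,0],0.3],[[0,0,0],[0,0,0],0.3],[[0,0,0],[0,0,0],0.3],[[0,0,0],[0,0,0],0.3],[[0,0,-0.5],[0,0,0],0.3],[[0,0,-2],[0,0,0],0.3],[[0,0,-3],[0,0,0],0.3]]'

```text
clock: 45.95
ee_pos: [569.4, -266.5, 111.8]
tool_rot: [-2.259, -2.177, -0.002]
wrist_force: [0.4, -0.7, -0.6]
grip_width: 43.7
grip_force: 25.0
```

Call:
apply_moves --steps '[[[0,0,0],[0,0,0],0.3],[[0,0,0],[0,0,0],0.3],[[0,0,0],[0,0,0],0.3],[[0,0,0],[0,0,0],0.3],[[0,0,0],[0,0,0],0.3],[[0,0,0],[0,0,0],0.3],[[0,0,0],[0,0,0],0.3],[[0,0,0],[0,0,0],0.3]]'

```text
clock: 46.95
ee_pos: [569.7, -266.5, 110.8]
tool_rot: [-2.259, -2.178, -0.002]
wrist_force: [0.1, -0.2, -0.3]
grip_width: 44.0
grip_force: 25.0
```

```bash
python3 - <<'E'
from h import *
s=r.get_state();print(s['grip_width'],s['wrist_force'],pose()[0],R.from_matrix(pose()[1].T@down(-.034)).as_rotvec())
o=held(); t=POCK[1]-np.array([.034,.999])*o; print(o,t)
a=plan([t[0],t[1]-60,150],down(-.034),12); b=plan([t[0],t[1],110],down(-.034),6,a)
E
```

```text
43.98815868199099 [ 0.05 -0.21 -0.28] [ 569.73 -266.5   110.76] [-0. -0. -0.]
face x 17.92 tilt -0.004 yaw -0.002 low end 109.00780505920731 1758
-4.075761970887299 [528.36  60.88]
max shift 2.21 max turn 0.0
12 x [[2.21, -0.43, -0.32], [-0.0, -0.0, -0.0]]
max shift 1.0 max turn 0.0
6 x [[1.0, -0.03, 0.67], [0.0, 0.0, 0.0]]
```

Call:
apply_moves --steps '[[[2.2,-0.43,-0.3],[0,0,0],0.3],[[2.2,-0.43,-0.3],[0,0,0],0.3],[[2.2,-0.43,-0.3],[0,0,0],0.3],[[2.2,-0.43,-0.3],[0,0,0],0.3],[[2.2,-0.43,-0.3],[0,0,0],0.3],[[2.2,-0.43,-0.3],[0,0,0],0.3],[[2.2,-0.43,-0.3],[0,0,0],0.3],[[2.2,-0.43,-0.3],[0,0,0],0.3]]'

```text
clock: 48.0
ee_pos: [541.6, -88.0, 135.6]
tool_rot: [-2.259, -2.178, -0.002]
wrist_force: [0.8, 0.1, -0.9]
grip_width: 43.7
grip_force: 25.0
```

Call:
apply_moves --steps '[[[2.2,-0.43,-0.3],[0,0,0],0.3],[[2.2,-0.43,-0.3],[0,0,0],0.3],[[2.2,-0.43,-0.3],[0,0,0],0.3],[[2.2,-0.43,-0.3],[0,0,0],0.3],[[1.5,0,0.8],[0,0,0],0.3],[[1.5,0,0.8],[0,0,0],0.3],[[1.5,0,0.8],[0,0,0],0.3],[[1.3,0,0.6],[0,0,0],0.3]]'

```text
clock: 49.0
ee_pos: [529.8, 58.0, 116.9]
tool_rot: [-2.259, -2.178, -0.001]
wrist_force: [-0.3, 0.0, -0.5]
grip_width: 43.8
grip_force: 25.0
```

Call:
apply_moves --steps '[[[0,0,0],[0,0,0],0.3],[[0,0,0],[0,0,0],0.3],[[0,0,0],[0,0,0],0.3],[[0,0,0],[0,0,0],0.3],[[0,0,0],[0,0,0],0.3],[[0,0,0],[0,0,0],0.3],[[0,0,0],[0,0,0],0.3],[[0,0,0],[0,0,0],0.3]]'

```text
clock: 50.0
ee_pos: [530.0, 57.2, 117.9]
tool_rot: [-2.259, -2.178, -0.002]
wrist_force: [0.4, 0.1, -1.2]
grip_width: 44.0
grip_force: 25.0
```

```bash
python3 - <<'E'
from h import *
print(pose()[0]);plan([528.3,60.6,97],down(-.034),4)
E
```

```text
[529.96  57.19 117.94]
max shift 0.52 max turn 0.001
4 x [[0.08, -0.04, 0.52], [-0.0, -0.001, -0.001]]
```

Call:
apply_moves --steps '[[[0.08,-0.04,0.5],[0,0,0],0.3],[[0.08,-0.04,0.5],[0,0,0],0.3],[[0.08,-0.04,0.5],[0,0,0],0.3],[[0.08,-0.04,0.5],[0,0,0],0.3],[[0,0,0.25],[0,0,0],0.3],[[0,0,0.25],[0,0,0],0.3],[[0,0,0.25],[0,0,0],0.3],[[0,0,0.25],[0,0,0],0.3]]'

```text
clock: 51.0
ee_pos: [528.5, 60.5, 87.9]
tool_rot: [-2.259, -2.178, -0.002]
wrist_force: [-0.4, 1.7, -0.8]
grip_width: 43.8
grip_force: 25.0
```

Call:
apply_moves --steps '[[[0,0,0.2],[0,0,0],0.3],[[0,0,0.2],[0,0,0],0.3],[[0,0,0],[0,0,0],0.3],[[0,0,0],[0,0,0],0.3],[[0,0,0],[0,0,0],0.3],[[0,0,0],[0,0,0],0.3],[[0,0,0],[0,0,0],0.3],[[0,0,0],[0,0,0],0.3]]'

```text
clock: 52.0
ee_pos: [528.4, 60.6, 84.0]
tool_rot: [-2.259, -2.178, -0.002]
wrist_force: [0.2, -0.1, -1.1]
grip_width: 43.8
grip_force: 25.0
```

Call:
apply_moves --steps '[[[0,0,0.25],[0,0,0],0.3],[[0,0,0.25],[0,0,0],0.3],[[0,0,0.25],[0,0,0],0.3],[[0,0,0.2],[0,0,0],0.3],[[0,0,0.15],[0,0,0],0.3],[[0,0,0.1],[0,0,0],0.3],[[0,0,0.05],[0,0,0],0.3],[[0,0,0],[0,0,0],0.3]]'

```text
clock: 53.0
ee_pos: [528.4, 60.6, 71.5]
tool_rot: [-2.259, -2.178, -0.002]
wrist_force: [-0.2, 1.1, -0.6]
grip_width: 44.1
grip_force: 25.0
```

Call:
apply_moves --steps '[[[0,0,0],[0,0,0],0.62],[[0,0,0],[0,0,0],0.62],[[0,0,-0.8],[0,0,0],0.62],[[0,0,-2],[0,0,0],0.62],[[0,0,-3],[0,0,0],0.62],[[0,0,-4],[0,0,0],0.62],[[-2,0,-4],[0,0,0],0.62],[[-4,0,-1],[0,0,0],0.62]]'

```text
clock: 54.0
ee_pos: [528.2, 1.6, 223.0]
tool_rot: [2.257, 2.185, 0.011]
wrist_force: [0.3, -1.1, 0.3]
grip_width: 54.3
grip_force: 0.0
```

```bash
python3 - <<'E'
from h import *
print(pose()[0],r.get_state()['joints']); seals('top')
plan(*grasp([441,-241],-2.115,tilt=.6,back=85),16)
E
```

```text
[528.16   1.57 223.05] [ 0.17  0.27 -0.3   1.9   0.09  0.98 -0.2 ]
[ 441.15 -239.88] yaw -2.114 [61.83 44.14] z 44.6 401
max shift 2.11 max turn 0.049
[[-1.85, -0.68, 0.76], [-0.009, 0.037, 0.03]]
[[-1.9, -0.63, 0.68], [-0.009, 0.037, 0.03]]
[[-1.94, -0.58, 0.61], [-0.009, 0.037, 0.03]]
[[-1.98, -0.52, 0.53], [-0.009, 0.037, 0.03]]
[[-2.01, -0.47, 0.45], [-0.009, 0.037, 0.03]]
[[-2.04, -0.41, 0.38], [-0.009, 0.037, 0.03]]
[[-2.06, -0.35, 0.3], [-0.009, 0.037, 0.03]]
[[-2.08, -0.29, 0.22], [-0.009, 0.037, 0.03]]
[[-2.1, -0.23, 0.14], [-0.009, 0.037, 0.03]]
[[-2.1, -0.16, 0.06], [-0.009, 0.037, 0.03]]
[[-2.11, -0.1, -0.02], [-0.009, 0.037, 0.03]]
[[-2.11, -0.04, -0.1], [-0.009, 0.037, 0.03]]
[[-2.1, 0.03, -0.17], [-0.009, 0.037, 0.03]]
[[-2.1, 0.1, -0.25], [-0.009, 0.037, 0.03]]
[[-2.08, 0.16, -0.33], [-0.009, 0.037, 0.03]]
[[-2.06, 0.23, -0.4], [-0.009, 0.037, 0.03]]
```

Call:
apply_moves --steps '[[[-1.85,-0.7,0.76],[-0.009,0.037,0.03],1],[[-1.9,-0.63,0.68],[-0.009,0.037,0.03],1],[[-1.95,-0.58,0.6],[-0.009,0.037,0.03],1],[[-2.0,-0.52,0.53],[-0.009,0.037,0.03],1],[[-2.0,-0.47,0.45],[-0.009,0.037,0.03],1],[[-2.05,-0.4,0.38],[-0.009,0.037,0.03],1],[[-2.05,-0.35,0.3],[-0.009,0.037,0.03],1],[[-2.1,-0.3,0.22],[-0.009,0.037,0.03],1]]'

```text
clock: 55.05
ee_pos: [466.3, -146.6, 158.2]
tool_rot: [-2.364, -1.78, -0.395]
wrist_force: [0.7, -0.9, -0.6]
grip_width: 86.8
grip_force: 0.0
```

Call:
apply_moves --steps '[[[-2.1,-0.23,0.14],[-0.009,0.037,0.03],1],[[-2.1,-0.16,0.06],[-0.009,0.037,0.03],1],[[-2.1,-0.1,0],[-0.009,0.037,0.03],1],[[-2.1,0,-0.1],[-0.009,0.037,0.03],1],[[-2.1,0,-0.17],[-0.009,0.037,0.03],1],[[-2.1,0.1,-0.25],[-0.009,0.037,0.03],1],[[-2.1,0.16,-0.33],[-0.009,0.037,0.03],1],[[-2.1,0.23,-0.4],[-0.009,0.037,0.03],1]]'

```text
clock: 56.05
ee_pos: [407.2, -292.9, 96.1]
tool_rot: [-2.379, -1.358, -0.739]
wrist_force: [0.7, -0.6, -0.0]
grip_width: 86.7
grip_force: 0.0
```

Call:
apply_moves --steps '[[[0,0,0],[0,0,0],1],[[0,0,0],[0,0,0],1],[[0,0,0],[0,0,0],1],[[0,0,0],[0,0,0],1],[[0,0,0],[0,0,0],1],[[0,0,0],[0,0,0],1],[[0,0,0],[0,0,0],1],[[0,0,0],[0,0,0],1]]'

```text
clock: 57.05
ee_pos: [407.3, -292.1, 95.9]
tool_rot: [-2.379, -1.359, -0.737]
wrist_force: [-0.7, -1.1, 0.8]
grip_width: 87.1
grip_force: 0.0
```

```bash
python3 - <<'E'
from h import *
print(pose()[0],r.get_state()['joints'])
S=seals('wrist'); s=min(S,key=lambda o:np.hypot(*(o['c']-[441,-241])))
plan(*grasp(s['c'],s['yaw'],tilt=.6),8)
E
```

```text
[ 407.26 -292.14   95.9 ] [ 1.04  0.54 -0.25  2.   -0.59  0.9   0.72]
[ 440.23 -239.88] yaw -2.116 [61.95 43.54] z 45.7 5419
max shift 0.98 max turn 0.002
[[-0.02, 0.03, 0.98], [-0.002, -0.001, 0.001]]
[[-0.02, 0.03, 0.98], [-0.002, -0.001, 0.001]]
[[-0.01, 0.02, 0.98], [-0.002, -0.001, 0.001]]
[[-0.01, 0.02, 0.98], [-0.002, -0.001, 0.001]]
[[-0.01, 0.02, 0.98], [-0.002, -0.001, 0.001]]
[[-0.01, 0.02, 0.98], [-0.002, -0.001, 0.001]]
[[-0.01, 0.02, 0.98], [-0.002, -0.001, 0.001]]
[[-0.01, 0.02, 0.98], [-0.002, -0.001, 0.001]]
```

Call:
apply_moves --steps '[[[0,0.03,0.98],[0,0,0],1],[[0,0.03,0.98],[0,0,0],1],[[-0.02,0.02,0.98],[0,0,0],1],[[-0.02,0.02,0.98],[0,0,0],1],[[-0.02,0.02,0.98],[0,0,0],1],[[-0.02,0.02,0.98],[0,0,0],1],[[-0.02,0.02,0.98],[0,0,0],1],[[-0.02,0.02,0.98],[0,0,0],1]]'

```text
clock: 58.1
ee_pos: [430.6, -254.9, 30.2]
tool_rot: [-2.379, -1.359, -0.737]
wrist_force: [0.5, 0.7, -0.0]
grip_width: 87.0
grip_force: 0.0
```

Call:
apply_moves --steps '[[[0,0,0],[0,0,0],0.3],[[0,0,0],[0,0,0],0.3],[[0,0,0],[0,0,0],0.3],[[0,0,0],[0,0,0],0.3],[[0,0,0],[0,0,0],0.3],[[0.6,0,-0.8],[0,0,0],0.3],[[1.2,0,-1.7],[0,0,0],0.3],[[1.2,0,-1.7],[0,0,0],0.3]]' --squeeze 25

```text
clock: 59.1
ee_pos: [431.1, -254.5, 83.3]
tool_rot: [-2.379, -1.359, -0.737]
wrist_force: [-0.9, 0.2, -1.1]
grip_width: 43.9
grip_force: 24.9
```

```bash
python3 - <<'E'
from h import *
print(r.get_state()['grip_width'],pose()[0]); print(stand(540,-270,62,.6)[0])
E
```

```text
43.866240501541554 [ 431.07 -254.52   83.3 ]
max shift 0.7 max turn 0.102
[[0.47, 0.62, -0.17], [-0.007, -0.096, -0.034]]
[[0.43, 0.63, -0.21], [-0.007, -0.096, -0.034]]
[[0.38, 0.65, -0.24], [-0.007, -0.096, -0.034]]
[[0.34, 0.66, -0.27], [-0.007, -0.096, -0.034]]
[[0.29, 0.68, -0.3], [-0.007, -0.096, -0.034]]
[[0.23, 0.69, -0.32], [-0.007, -0.096, -0.034]]
[[0.18, 0.7, -0.33], [-0.007, -0.096, -0.034]]
[[0.12, 0.7, -0.34], [-0.007, -0.096, -0.034]]
max shift 0.67 max turn 0.102
[[0.25, 0.61, 0.65], [-0.007, -0.096, -0.034]]
[[0.29, 0.61, 0.63], [-0.007, -0.096, -0.034]]
[[0.33, 0.62, 0.6], [-0.007, -0.096, -0.034]]
[[0.36, 0.63, 0.57], [-0.007, -0.096, -0.034]]
[[0.4, 0.64, 0.54], [-0.007, -0.096, -0.034]]
[[0.43, 0.65, 0.5], [-0.007, -0.096, -0.034]]
[[0.45, 0.66, 0.47], [-0.007, -0.096, -0.034]]
[[0.47, 0.67, 0.43], [-0.007, -0.096, -0.034]]
[ 540.17 -265.05   65.39]
```

Call:
apply_moves --steps '[[[0.47,0.62,-0.17],[-0.007,-0.096,-0.034],0.3],[[0.43,0.63,-0.2],[-0.007,-0.096,-0.034],0.3],[[0.38,0.65,-0.24],[-0.007,-0.096,-0.034],0.3],[[0.34,0.66,-0.27],[-0.007,-0.096,-0.034],0.3],[[0.29,0.68,-0.3],[-0.007,-0.096,-0.034],0.3],[[0.23,0.69,-0.32],[-0.007,-0.096,-0.034],0.3],[[0.18,0.7,-0.33],[-0.007,-0.096,-0.034],0.3],[[0.12,0.7,-0.34],[-0.007,-0.096,-0.034],0.3]]'

```text
clock: 60.1
ee_pos: [485.8, -259.5, 115.2]
tool_rot: [2.365, 1.761, -0.124]
wrist_force: [-0.2, -0.6, -0.9]
grip_width: 44.2
grip_force: 24.9
```

Call:
apply_moves --steps '[[[0.25,0.61,0.65],[-0.007,-0.096,-0.034],0.3],[[0.29,0.61,0.63],[-0.007,-0.096,-0.034],0.3],[[0.33,0.62,0.6],[-0.007,-0.096,-0.034],0.3],[[0.36,0.63,0.57],[-0.007,-0.096,-0.034],0.3],[[0.4,0.64,0.54],[-0.007,-0.096,-0.034],0.3],[[0.43,0.65,0.5],[-0.007,-0.096,-0.034],0.3],[[0.45,0.66,0.47],[-0.007,-0.096,-0.034],0.3],[[0.47,0.67,0.43],[-0.007,-0.096,-0.034],0.3]]'

```text
clock: 61.1
ee_pos: [541.6, -263.8, 64.9]
tool_rot: [1.665, 1.616, -0.87]
wrist_force: [0.7, 0.0, -1.2]
grip_width: 43.8
grip_force: 24.9
```

Call:
apply_moves --steps '[[[0.2,0,0.14],[0,0,0],0.3],[[0.2,0,0.14],[0,0,0],0.3],[[0.2,0,0.14],[0,0,0],0.3],[[0.2,0,0.14],[0,0,0],0.3],[[0,0,0],[0,0,0],0.3],[[0,0,0],[0,0,0],0.3],[[0,0,0],[0,0,0],0.3],[[0,0,0],[0,0,0],0.3]]'

```text
clock: 62.1
ee_pos: [540.7, -264.9, 55.2]
tool_rot: [1.668, 1.617, -0.87]
wrist_force: [-0.2, 0.1, -1.7]
grip_width: 43.4
grip_force: 24.9
```

```bash
python3 - <<'E'
from h import *
s=r.get_state();print(s['grip_width'],s['wrist_force'],pose(),s['joints'])
p,M=pose(); Mt=down(-.034,-(np.pi/2-.6)); print(R.from_matrix(M.T@Mt).as_rotvec(), 'down',M.T@[0,0,-1],p+6*M[:,2])
E
```

```text
43.44260711831147 [-0.18  0.1  -1.72] (array([ 540.69, -264.86,   55.16]), array([[ 0.02,  1.  , -0.02],
       [ 0.57, -0.03, -0.82],
       [-0.82,  0.  , -0.57]])) [-0.49  0.84  0.63  2.05  0.94  0.65 -0.91]
[ 0.01 -0.01 -0.  ] down [ 0.82 -0.    0.57] [ 540.55 -269.79   51.74]
```

Call:
apply_moves --steps '[[[0.2,0,0.14],[0,0,0],0.3],[[0.16,0,0.11],[0,0,0],0.3],[[0.08,0,0.06],[0,0,0],0.3],[[0.06,0,0.04],[0,0,0],0.3],[[0.05,0,0.03],[0,0,0],0.3],[[0,0,0],[0,0,0],0.3],[[0,0,0],[0,0,0],0.3],[[0,0,0],[0,0,0],0.3]]'

```text
clock: 63.1
ee_pos: [540.9, -265.6, 50.4]
tool_rot: [1.666, 1.613, -0.873]
wrist_force: [-1.4, 4.9, 9.2]
grip_width: 44.2
grip_force: 25.0
```

```bash
python3 - <<'E'
from h import *
p,M=pose(); g=p+6*M[:,2]; print(g,r.get_state()['wrist_force'])
plan([g[0],g[1]-5,51+6],down(-.034),6)
E
```

```text
[ 540.8  -270.5    46.96] [-1.39  4.89  9.22]
max shift 0.2 max turn 0.162
[[-0.19, 0.0, 0.07], [0.001, 0.162, 0.0]]
[[-0.19, 0.0, 0.04], [0.001, 0.162, 0.0]]
[[-0.2, 0.0, 0.01], [0.001, 0.162, 0.0]]
[[-0.2, 0.0, -0.02], [0.001, 0.162, 0.0]]
[[-0.19, 0.0, -0.05], [0.001, 0.162, 0.0]]
[[-0.18, 0.0, -0.08], [0.001, 0.162, 0.0]]
```

Call:
apply_moves --steps '[[[0,0,0],[0,0,0],0.7],[[0,0,0],[0,0,0],0.7],[[-0.2,0,0.05],[0,0.162,0],0.7],[[-0.2,0,0.03],[0,0.162,0],0.7],[[-0.2,0,0],[0,0.162,0],0.7],[[-0.2,0,-0.03],[0,0.162,0],0.7],[[-0.2,0,-0.06],[0,0.162,0],0.7],[[-0.18,0,-0.09],[0,0.162,0],0.7]]'

```text
clock: 64.1
ee_pos: [540.2, -275.0, 56.6]
tool_rot: [-2.251, -2.185, -0.019]
wrist_force: [0.5, -0.7, -1.7]
grip_width: 60.8
grip_force: 0.0
```

Call:
apply_moves --steps '[[[0,0,0],[0,0,0],0.7],[[0,0,0],[0,0,0],0.3],[[0,0,0],[0,0,0],0.3],[[0,0,0],[0,0,0],0.3],[[0,0,0],[0,0,0],0.3],[[0,0,-0.5],[0,0,0],0.3],[[0,0,-2],[0,0,0],0.3],[[0,0,-3],[0,0,0],0.3]]'

```text
clock: 65.1
ee_pos: [539.8, -274.9, 111.8]
tool_rot: [-2.252, -2.186, -0.011]
wrist_force: [0.6, -0.7, -0.8]
grip_width: 43.9
grip_force: 25.0
```

Call:
apply_moves --steps '[[[0,0,0],[0,0,0],0.3],[[0,0,0],[0,0,0],0.3],[[0,0,0],[0,0,0],0.3],[[0,0,0],[0,0,0],0.3],[[0,0,0],[0,0,0],0.3],[[0,0,0],[0,0,0],0.3],[[0,0,0],[0,0,0],0.3],[[0,0,0],[0,0,0],0.3]]'

```text
clock: 66.1
ee_pos: [540.1, -275.0, 110.8]
tool_rot: [-2.252, -2.187, -0.012]
wrist_force: [-0.3, -0.3, -0.5]
grip_width: 44.1
grip_force: 25.0
```

```bash
python3 - <<'E'
from h import *
s=r.get_state();print(s['grip_width'],s['wrist_force'],pose()[0],R.from_matrix(pose()[1].T@down(-.034)).as_rotvec())
o=held(); t=POCK[0]-np.array([.034,.999])*o; print(o,t)
a=plan([t[0],t[1]-60,150],down(-.034),12); b=plan([t[0],t[1],116],down(-.034),4,a)
E
```

```text
44.08894446812949 [-0.28 -0.35 -0.5 ] [ 540.15 -275.03  110.76] [ 0.   -0.01  0.  ]
face x 19.03 tilt -0.007 yaw -0.001 low end 109.00519507909831 1701
-2.972238316443839 [452.37  62.38]
max shift 2.29 max turn 0.001
12 x [[2.29, -0.8, -0.31], [0.0, -0.001, 0.0]]
max shift 1.5 max turn 0.0
4 x [[1.5, -0.05, 0.85], [0.0, 0.0, 0.0]]
```

Call:
apply_moves --steps '[[[2.3,-0.8,-1.0],[0,0,0],0.3],[[2.3,-0.8,-1.0],[0,0,0],0.3],[[2.3,-0.8,-1.0],[0,0,0],0.3],[[2.3,-0.8,-1.0],[0,0,0],0.3],[[2.3,-0.8,-1.0],[0,0,0],0.3],[[2.3,-0.8,-1.0],[0,0,0],0.3],[[2.3,-0.8,-1.0],[0,0,0],0.3],[[2.3,-0.8,-1.0],[0,0,0],0.3]]'

```text
clock: 67.15
ee_pos: [480.6, -88.1, 192.5]
tool_rot: [-2.252, -2.188, -0.012]
wrist_force: [0.8, 0.0, -0.2]
grip_width: 44.1
grip_force: 25.0
```

Call:
apply_moves --steps '[[[2.3,-0.8,0],[0,0,0],0.3],[[2.3,-0.8,0],[0,0,0],0.3],[[2.3,-0.8,0],[0,0,0],0.3],[[2.3,-0.8,0],[0,0,0],0.3],[[1.5,0,1.5],[0,0,0],0.3],[[1.5,0,1.5],[0,0,0],0.3],[[1.5,0,1.5],[0,0,0],0.3],[[1.5,0,1.5],[0,0,0],0.3]]'

```text
clock: 68.15
ee_pos: [453.5, 64.6, 132.7]
tool_rot: [-2.253, -2.188, -0.012]
wrist_force: [0.2, 0.5, -1.3]
grip_width: 43.6
grip_force: 25.0
```

Call:
apply_moves --steps '[[[0,0,0.8],[0,0,0],0.3],[[0,0,0.8],[0,0,0],0.3],[[0,0,0],[0,0,0],0.3],[[0,0,0],[0,0,0],0.3],[[0,0,0],[0,0,0],0.3],[[0,0,0],[0,0,0],0.3],[[0,0,0],[0,0,0],0.3],[[0,0,0],[0,0,0],0.3]]'

```text
clock: 69.15
ee_pos: [454.0, 63.7, 116.7]
tool_rot: [-2.252, -2.187, -0.012]
wrist_force: [-0.5, -0.3, -0.9]
grip_width: 43.7
grip_force: 25.0
```

```bash
python3 - <<'E'
from h import *
print(pose()[0],r.get_state()['joints'],R.from_matrix(pose()[1].T@down(-.034)).as_rotvec());plan([452.4,62.3,96],down(-.034),4)
E
```

```text
[454.05  63.68 116.66] [ 0.05  0.31 -0.33  2.15  0.15  0.69 -0.41] [ 0.   -0.01  0.  ]
max shift 0.52 max turn 0.002
4 x [[-0.04, -0.04, 0.52], [0.001, -0.002, 0.001]]
```

Call:
apply_moves --steps '[[[-0.03,-0.04,0.5],[0,0,0],0.3],[[-0.03,-0.04,0.5],[0,0,0],0.3],[[-0.03,-0.04,0.5],[0,0,0],0.3],[[-0.03,-0.04,0.5],[0,0,0],0.3],[[0,0,0.25],[0,0,0],0.3],[[0,0,0.25],[0,0,0],0.3],[[0,0,0.25],[0,0,0],0.3],[[0,0,0.25],[0,0,0],0.3]]'

```text
clock: 70.15
ee_pos: [452.6, 62.7, 86.6]
tool_rot: [-2.253, -2.187, -0.012]
wrist_force: [0.1, -0.2, -0.9]
grip_width: 43.7
grip_force: 25.0
```

Call:
apply_moves --steps '[[[0,0,0.2],[0,0,0],0.3],[[0,0,0.2],[0,0,0],0.3],[[0,0,0],[0,0,0],0.3],[[0,0,0],[0,0,0],0.3],[[0,0,0],[0,0,0],0.3],[[0,0,0],[0,0,0],0.3],[[0,0,0],[0,0,0],0.3],[[0,0,0],[0,0,0],0.3]]'

```text
clock: 71.15
ee_pos: [452.5, 62.7, 82.7]
tool_rot: [-2.253, -2.187, -0.012]
wrist_force: [0.6, -0.2, -1.2]
grip_width: 43.7
grip_force: 25.0
```

Call:
apply_moves --steps '[[[0,0,0.25],[0,0,0],0.3],[[0,0,0.25],[0,0,0],0.3],[[0,0,0.25],[0,0,0],0.3],[[0,0,0.2],[0,0,0],0.3],[[0,0,0.1],[0,0,0],0.3],[[0,0,0.05],[0,0,0],0.3],[[0,0,0],[0,0,0],0.3],[[0,0,0],[0,0,0],0.3]]'

```text
clock: 72.15
ee_pos: [452.6, 62.8, 71.7]
tool_rot: [-2.253, -2.187, -0.012]
wrist_force: [0.4, -0.5, -1.9]
grip_width: 43.6
grip_force: 25.0
```

Call:
apply_moves --steps '[[[0,0,0],[0,0,0],0.62],[[0,0,0],[0,0,0],0.62],[[0,0,-0.8],[0,0,0],0.62],[[0,0,-2],[0,0,0],0.62],[[0,0,-3],[0,0,0],0.62],[[0,0,-4],[0,0,0],0.62],[[-2,1.5,-4],[0,0,0],0.62],[[-4,4,-3],[0,0,0],0.62]]'

```text
clock: 73.15
ee_pos: [504.2, 2.5, 241.7]
tool_rot: [-2.248, -2.194, -0.015]
wrist_force: [1.1, 0.7, -0.4]
grip_width: 54.0
grip_force: 0.0
```

Call:
apply_moves --steps '[[[-2,4,-2],[0,0,0],0.62],[[-1,2,-2],[0,0,0],0.62],[[0,0,0],[0,0,0],0.62],[[0,0,0],[0,0,0],0.62],[[0,0,0],[0,0,0],0.62],[[0,0,0],[0,0,0],0.62],[[0,0,0],[0,0,0],0.62],[[0,0,0],[0,0,0],0.62]]'

```text
clock: 74.15
ee_pos: [563.0, -30.8, 278.7]
tool_rot: [-2.252, -2.187, -0.011]
wrist_force: [0.4, 0.4, 0.1]
grip_width: 54.1
grip_force: 0.0
```

```bash
python3 - <<'E'
from h import *
print(pose()[0],r.get_state()['joints'])
im,d=r.get_image('wrist');c=r.calibration('wrist');P=cloud(c,d); cv2.imwrite('pics/w6.png',im)
for k in range(4):
    x,y=POCK[k]; m=(abs(P[...,0]-x)<32)&(abs(P[...,1]-y)<32)&(P[...,2]>60)
    q=P[m]; kn=q[q[:,2]>97]; sh=q[(q[:,2]>70)&(q[:,2]<85)]; print(k,len(kn),len(sh),kn.mean(0)-[x,y,0],kn[:,2].max(),np.median(sh[:,2]))
im,d=r.get_image('top');P=cloud(r.calibration('top'),d)
for n in('cover_handle',):
    for q in r.pinpoint('top',n)[:2]: print(q['p'],q['location'],at_z(r.calibration('top'),*q['location'],195))
m=(P[...,2]>186)&(P[...,2]<215)&(P[...,1]>120)&(P[...,1]<230)&(P[...,0]>430)&(P[...,0]<710); q=P[m]
print(len(q),cv2.minAreaRect(q[:,:2].astype(np.float32)),np.percentile(q[:,2],[5,50,95]))
E
```

```text
[563.04 -30.81 278.68] [ 0.21  0.28 -0.28  1.75  0.08  1.12 -0.12]
0 738 1332 [  1.34   0.5  102.51] 106.6279353056542 78.60532236640074
1 735 1257 [ -0.23  -0.36 102.49] 106.66832772269021 78.67527434297216
2 723 1261 [ -1.77  -0.37 102.49] 106.77002956365448 78.6421090256
3 724 1288 [ -3.87  -3.54 102.43] 107.11596193075104 78.61683998156204
0.73 [147.4, 167.7] [569.23 181.62 195.  ]
257 ((544.369140625, 149.6227264404297), (223.33749389648438, 58.162593841552734), 0.18088579177856445) [186.28 190.9  194.28]
```

View pics/w6.png

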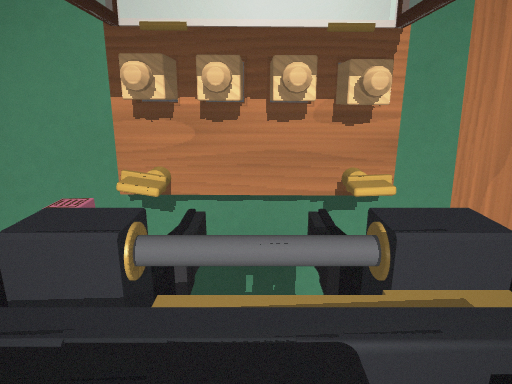

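```bash
python3 - <<'E'
from h import *
im,d=r.get_image('top');c=r.calibration('top');P=cloud(c,d)
hsv=cv2.cvtColor(im,cv2.COLOR_BGR2HSV).astype(int)
m=(abs(hsv[...,0]-23)<6)&(hsv[...,1]>120)&(hsv[...,2]>90)&(P[...,1]>130)&(P[...,1]<220)&(P[...,0]>480)&(P[...,0]<660)&(P[...,2]>120)
q=P[m]; print(len(q),np.percentile(q,[5,25,50,75,95],axis=0))
w=q[q[:,2]>180]; print(len(w),w.mean(0),w.min(0),w.max(0), cv2.minAreaRect(w[:,:2].astype(np.float32)))
m=(abs(P[...,0]-470)<25)&(P[...,1]>90)&(P[...,1]<240)&(P[...,2]>60)
for b in range(95,235,8):
    z=P[m&(abs(P[...,1]-b)<4)][:,2]; print(b,len(z),np.percentile(z,[10,50,90]) if len(z) else '')
E
```

```text
199 [[524.24 167.85 185.33]
 [543.93 169.87 190.22]
 [570.09 172.18 191.49]
 [598.32 174.49 192.97]
 [616.86 177.35 194.58]]
190 [570.26 172.31 191.57] [517.63 166.92 181.18] [624.02 178.07 195.63] ((570.8172607421875, 172.5949249267578), (9.395511627197266, 106.34716033935547), 88.2102279663086)
95 0 
103 0 
111 0 
119 127 [156.82 180.88 184.76]
127 67 [181.05 183.42 185.34]
135 60 [181.24 182.93 184.66]
143 28 [151.83 153.32 155.55]
151 78 [150.6  152.61 154.66]
159 67 [150.32 152.27 154.28]
167 63 [149.43 151.52 155.11]
175 79 [150.17 152.03 155.05]
183 66 [149.5  151.8  154.45]
191 71 [148.78 151.78 154.23]
199 74 [149.92 152.19 154.37]
207 21 [149.72 152.23 155.46]
215 0 
223 0 
231 0
```

```bash
python3 - <<'E'
from h import *
a=plan([569.5,171,250],down(np.pi/2-.034),16); plan([569.5,171,194],a[1],8,a)
E
```

```text
max shift 1.26 max turn 0.098
[[1.26, 0.0, 0.19], [0.001, -0.0, -0.098]]
[[1.26, 0.13, 0.19], [0.001, -0.0, -0.098]]
[[1.24, 0.25, 0.19], [0.001, -0.0, -0.098]]
[[1.21, 0.37, 0.19], [0.001, -0.0, -0.098]]
[[1.17, 0.48, 0.19], [0.001, -0.0, -0.098]]
[[1.11, 0.6, 0.19], [0.001, -0.0, -0.098]]
[[1.05, 0.7, 0.19], [0.001, -0.0, -0.098]]
[[0.98, 0.8, 0.19], [0.001, -0.0, -0.098]]
[[0.89, 0.89, 0.18], [0.001, -0.0, -0.098]]
[[0.8, 0.97, 0.18], [0.001, -0.0, -0.098]]
[[0.7, 1.05, 0.18], [0.001, -0.0, -0.098]]
[[0.6, 1.11, 0.18], [0.001, -0.0, -0.098]]
[[0.48, 1.17, 0.18], [0.001, -0.0, -0.098]]
[[0.37, 1.21, 0.18], [0.001, -0.0, -0.098]]
[[0.25, 1.24, 0.18], [0.001, -0.0, -0.098]]
[[0.13, 1.26, 0.18], [0.001, -0.0, -0.098]]
max shift 0.7 max turn 0.0
8 x [[0.0, 0.0, 0.7], [0.0, 0.0, 0.0]]
```

Call:
apply_moves --steps '[[[1.26,0,0.1],[0,0,-0.098],0.3],[[1.26,0.13,0.1],[0,0,-0.098],0.3],[[1.24,0.25,0.1],[0,0,-0.098],0.3],[[1.2,0.37,0.1],[0,0,-0.098],0.3],[[1.17,0.48,0.1],[0,0,-0.098],0.3],[[1.1,0.6,0.1],[0,0,-0.098],0.3],[[1.05,0.7,0.1],[0,0,-0.098],0.3],[[1.0,0.8,0.1],[0,0,-0.098],0.3]]'

```text
clock: 75.35
ee_pos: [566.3, 70.5, 271.4]
tool_rot: [1.242, 2.885, 0.012]
wrist_force: [-0.1, 0.5, -0.6]
grip_width: 26.0
grip_force: 0.0
```

Call:
apply_moves --steps '[[[0.9,0.9,0.2],[0,0,-0.098],0.3],[[0.8,1.0,0.2],[0,0,-0.098],0.3],[[0.7,1.05,0.2],[0,0,-0.098],0.3],[[0.6,1.1,0.2],[0,0,-0.098],0.3],[[0.5,1.2,0.2],[0,0,-0.098],0.3],[[0.4,1.2,0.2],[0,0,-0.098],0.3],[[0.25,1.25,0.2],[0,0,-0.098],0.3],[[0.1,1.3,0.2],[0,0,-0.098],0.3]]'

```text
clock: 76.35
ee_pos: [569.6, 172.6, 256.0]
tool_rot: [0.046, 3.137, 0.01]
wrist_force: [0.2, 0.3, 1.0]
grip_width: 26.0
grip_force: 0.0
```

Call:
apply_moves --steps '[[[0,0,0],[0,0,0],0.3],[[0,0,0],[0,0,0],0.3],[[0,0,0],[0,0,0],0.3],[[0,0,0],[0,0,0],0.3],[[0,0,0],[0,0,0],0.3],[[0,0,0],[0,0,0],0.3],[[0,0,0],[0,0,0],0.3],[[0,0,0],[0,0,0],0.3]]'

```text
clock: 77.35
ee_pos: [569.5, 172.3, 256.1]
tool_rot: [0.051, 3.137, 0.01]
wrist_force: [-0.3, -0.2, -0.4]
grip_width: 25.9
grip_force: 0.0
```

```bash
python3 - <<'E'
from h import *
print(pose()[0],r.get_state()['joints'],r.get_state()['grip_width'])
im,d=r.get_image('wrist');c=r.calibration('wrist');P=cloud(c,d)
hsv=cv2.cvtColor(im,cv2.COLOR_BGR2HSV).astype(int)
m=(abs(hsv[...,0]-23)<6)&(hsv[...,1]>120)&(hsv[...,2]>90)&(P[...,1]>130)&(P[...,1]<220)&(P[...,2]>175)&(P[...,2]<205)&(d>0)
q=P[m]; print(len(q)); print(np.percentile(q,[1,5,50,95,99],axis=0))
plan([569.5,171,194],down(np.pi/2-.034),8)
E
```

```text
[569.47 172.31 256.08] [ 0.11  0.4  -0.63  1.7   0.25  1.12  0.95] 25.93693487946034
1921
[[515.95 168.49 190.02]
 [519.22 169.56 190.8 ]
 [553.38 174.31 192.94]
 [616.54 179.05 194.47]
 [621.12 180.   194.91]]
max shift 0.78 max turn 0.001
8 x [[0.0, -0.02, 0.78], [0.001, 0.0, 0.0]]
```

Call:
apply_moves --steps '[[[0,0.02,0.78],[0,0,0],0.3],[[0,0.02,0.78],[0,0,0],0.3],[[0,0.02,0.78],[0,0,0],0.3],[[0,0.02,0.78],[0,0,0],0.3],[[0,0.02,0.78],[0,0,0],0.3],[[0,0,0.78],[0,0,0],0.3],[[0,0,0.78],[0,0,0],0.3],[[0,0,0.7],[0,0,0],0.3]]'

```text
clock: 78.4
ee_pos: [569.7, 173.7, 193.9]
tool_rot: [0.051, 3.138, 0.01]
wrist_force: [0.3, -0.2, 0.3]
grip_width: 25.8
grip_force: 0.0
```

Call:
apply_moves --steps '[[[0,0,0],[0,0,0],0.3],[[0,0,0],[0,0,0],0.3],[[0,0,0],[0,0,0],0],[[0,0,0],[0,0,0],0],[[0,0,0],[0,0,0],0],[[0,0,0],[0,0,0],0],[[0,0,0],[0,0,0],0],[[0,0,0],[0,0,0],0]]' --squeeze 12

```text
clock: 79.4
ee_pos: [569.9, 174.1, 194.8]
tool_rot: [0.05, 3.137, 0.011]
wrist_force: [-0.1, 0.8, 2.3]
grip_width: 10.3
grip_force: 12.0
```

```bash
python3 - <<'E'
from h import *
s=r.get_state(); p,M=pose(); print(p,s['grip_width'],s['wrist_force'])
hy,hz=111.4,35.
th=np.arctan2(60,153); 
f=-(p[1]-hy); u=p[2]-6-hz; rad=np.hypot(f,u); a0=np.arctan2(u,f); print('rad',rad,'open',a0-th)
ca=np.array([.034,.999])
n=28; ang=np.linspace(a0,th,n+1); F=rad*np.cos(ang);U=rad*np.sin(ang)
for k in range(n): print(k,'fwd %.2f'%((F[k+1]-F[k])/10),'down %.2f'%((U[k]-U[k+1])/10))
E
```

```text
[569.9  174.08 194.78] 10.296410080015674 [-0.11  0.78  2.35]
rad 166.06534710482302 open 1.5841158609470074
0 fwd 0.88 down -0.33
1 fwd 0.90 down -0.28
2 fwd 0.91 down -0.23
3 fwd 0.92 down -0.18
4 fwd 0.93 down -0.12
5 fwd 0.94 down -0.07
6 fwd 0.94 down -0.02
7 fwd 0.94 down 0.04
8 fwd 0.94 down 0.09
9 fwd 0.93 down 0.14
10 fwd 0.92 down 0.19
11 fwd 0.91 down 0.24
12 fwd 0.89 down 0.30
13 fwd 0.87 down 0.35
14 fwd 0.85 down 0.39
15 fwd 0.83 down 0.44
16 fwd 0.80 down 0.49
17 fwd 0.77 down 0.53
18 fwd 0.74 down 0.58
19 fwd 0.71 down 0.62
20 fwd 0.67 down 0.66
21 fwd 0.63 down 0.69
22 fwd 0.59 down 0.73
23 fwd 0.55 down 0.76
24 fwd 0.51 down 0.79
25 fwd 0.46 down 0.82
26 fwd 0.42 down 0.84
27 fwd 0.37 down 0.86
```

Call:
apply_moves --steps '[[[0,-0.88,-0.33],[0,0,0],0],[[0,-0.9,-0.28],[0,0,0],0],[[0,-0.91,-0.23],[0,0,0],0],[[0,-0.92,-0.18],[0,0,0],0],[[0,-0.93,-0.12],[0,0,0],0],[[0,-0.94,-0.07],[0,0,0],0],[[0,-0.94,-0.02],[0,0,0],0],[[0,-0.94,0.04],[0,0,0],0]]'

```text
clock: 80.4
ee_pos: [567.3, 99.8, 206.8]
tool_rot: [0.051, 3.137, 0.011]
wrist_force: [-0.8, 4.0, 3.4]
grip_width: 10.8
grip_force: 12.0
```

Call:
apply_moves --steps '[[[0,-0.94,0.09],[0,0,0],0],[[0,-0.93,0.14],[0,0,0],0],[[0,-0.92,0.19],[0,0,0],0],[[0,-0.91,0.24],[0,0,0],0],[[0,-0.89,0.3],[0,0,0],0],[[0,-0.87,0.35],[0,0,0],0],[[0,-0.85,0.39],[0,0,0],0],[[0,-0.83,0.44],[0,0,0],0]]'

```text
clock: 81.4
ee_pos: [564.7, 28.1, 183.5]
tool_rot: [0.051, 3.138, 0.01]
wrist_force: [-2.0, 2.8, 1.2]
grip_width: 10.4
grip_force: 12.0
```

```bash
python3 - <<'E'
from h import *
s=r.get_state(); p,M=pose(); print(p,s['grip_width'],s['wrist_force'],s['joints'])
f=-(p[1]-111.4); u=p[2]-41; print('rad',np.hypot(f,u),'open',np.arctan2(u,f)-np.arctan2(60,153))
im,d=r.get_image('scene'); cv2.imwrite('pics/s7.png',cv2.resize(im[120:320,180:440],None,fx=2.5,fy=2.5))
E
```

```text
[564.71  28.13 183.47] 10.429394058764364 [-1.97  2.77  1.25] [ 0.33  0.42 -0.59  1.84  0.27  0.96  1.17]
rad 165.01895682159835 open 0.6681059266818881
```

View pics/s7.png

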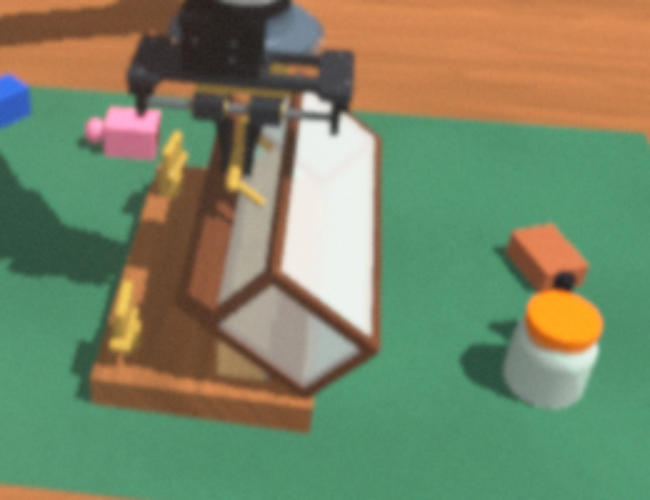

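Call:
apply_moves --steps '[[[0,-0.8,0.49],[0,0,0],0],[[0,-0.77,0.53],[0,0,0],0],[[0,-0.74,0.58],[0,0,0],0],[[0,-0.71,0.62],[0,0,0],0],[[0,-0.67,0.66],[0,0,0],0],[[0,-0.63,0.69],[0,0,0],0],[[0,-0.59,0.73],[0,0,0],0],[[0,-0.55,0.76],[0,0,0],0]]'

```text
clock: 82.45
ee_pos: [563.3, -25.9, 132.4]
tool_rot: [0.051, 3.138, 0.01]
wrist_force: [-2.8, 1.7, 1.6]
grip_width: 10.7
grip_force: 12.0
```

```bash
python3 - <<'E'
from h import *
s=r.get_state(); p,M=pose(); print(p,s['grip_width'],s['wrist_force'])
f=-(p[1]-111.4); u=p[2]-41; a0=np.arctan2(u,f); th=np.arctan2(60,153); rad=np.hypot(f,u); print('rad',rad,'open',a0-th)
ang=np.linspace(a0,th,6); print(np.diff(rad*np.cos(ang))/10,-np.diff(rad*np.sin(ang))/10)
E
```

```text
[563.25 -25.89 132.41] 10.748139676770322 [-2.84  1.7   1.57]
rad 164.93757062012287 open 0.21366678758237778
[0.38 0.35 0.33 0.3  0.27] [0.59 0.61 0.62 0.64 0.65]
```

Call:
apply_moves --steps '[[[0,-0.38,0.59],[0,0,0],0],[[0,-0.35,0.61],[0,0,0],0],[[0,-0.33,0.62],[0,0,0],0],[[0,-0.3,0.64],[0,0,0],0],[[0,-0.27,0.65],[0,0,0],0],[[0,0,0.1],[0,0,0],0],[[0,0,0.1],[0,0,0],0],[[0,0,0],[0,0,0],0]]'

```text
clock: 83.45
ee_pos: [562.9, -42.2, 100.1]
tool_rot: [0.051, 3.138, 0.008]
wrist_force: [-5.9, -0.4, 2.0]
grip_width: 10.6
grip_force: 12.0
```

Call:
apply_moves --steps '[[[0,0,0.1],[0,0,0],0],[[0,0,0.1],[0,0,0],0],[[0,0,0.1],[0,0,0],0],[[0,0,0.1],[0,0,0],0],[[0,0,0],[0,0,0],0],[[0,0,0],[0,0,0],0],[[0,0,0],[0,0,0],0],[[0,0,0],[0,0,0],0]]'

```text
clock: 84.45
ee_pos: [564.4, -42.2, 97.9]
tool_rot: [0.051, 3.135, 0.007]
wrist_force: [-6.7, -2.2, 12.0]
grip_width: 10.1
grip_force: 11.3
```

```bash
python3 - <<'E'
from h import *
s=r.get_state();print(pose()[0],s['wrist_force'],s['wrist_torque'])
c=r.calibration('top');im,d=r.get_image('top');P=cloud(c,d)
m=(abs(P[...,0]-470)<25)
for b in range(-80,125,12):
    z=P[m&(abs(P[...,1]-b)<4)][:,2]; print(b,len(z),np.percentile(z,[10,50,90]) if len(z) else '')
E
```

```text
[564.43 -42.22  97.93] [-6.69 -2.23 11.99] [-0.25  1.21 -0.02]
-80 173 [520.91 542.2  560.01]
-68 182 [519.22 537.76 554.17]
-56 180 [512.84 526.83 541.18]
-44 158 [502.55 512.18 523.15]
-32 67 [302.56 483.54 490.54]
-20 52 [53.56 55.76 58.03]
-8 96 [ 53.29  56.84 123.91]
4 74 [121.36 123.86 126.58]
16 79 [120.9  123.86 125.93]
28 78 [121.42 123.65 125.95]
40 71 [121.02 123.43 125.76]
52 71 [121.09 123.58 125.68]
64 64 [122.02 124.08 126.12]
76 62 [121.15 123.78 125.65]
88 60 [120.57 123.42 126.11]
100 60 [121.57 123.5  125.2 ]
112 48 [122.49 124.82 126.68]
124 0
```

Call:
apply_moves --steps '[[[0,0,0],[0,0,0],0.22],[[0,0,0],[0,0,0],0.22],[[0,0,0],[0,0,0],0.22],[[0,0,-0.5],[0,0,0],0.22],[[0,0,-1],[0,0,0],0.22],[[0,0,-2],[0,0,0],0.22],[[0,0,-3],[0,0,0],0.25],[[0,0,-2],[0,0,0],0.3]]'

```text
clock: 85.5
ee_pos: [563.5, -41.8, 183.0]
tool_rot: [0.05, 3.135, 0.01]
wrist_force: [0.6, -0.4, -0.1]
grip_width: 24.2
grip_force: 0.0
```

```bash
python3 - <<'E'
from h import *
p,M=pose(); print(p,r.get_state()['joints'])
im,d=r.get_image('wrist');c=r.calibration('wrist');P=cloud(c,d); cv2.imwrite('pics/w8.png',im)
for n in('wing_near','wing_far'):
  for cam in('wrist','top'):
    if cam=='top': r.get_image('top')
    for q in r.pinpoint(cam,n)[:2]: print(n,cam,round(q['p'],2),q['location'],at_z(r.calibration(cam),*q['location'],97))
a=plan([447.3,-50.5,160],down(np.pi/2-.034),8)
hsv=cv2.cvtColor(im,cv2.COLOR_BGR2HSV).astype(int)
m=(abs(hsv[...,0]-23)<6)&(hsv[...,1]>110)&(hsv[...,2]>80)&(P[...,2]>93)&(P[...,2]<105)&(P[...,1]<-20)&(P[...,1]>-90)&(P[...,0]>400)&(P[...,0]<720)
for lo,hi in((400,500),(630,720)):
    q=P[m&(P[...,0]>lo)&(P[...,0]<hi)]; print(len(q), cv2.minAreaRect(q[:,:2].astype(np.float32)) if len(q)>10 else '')
E
```

```text
[563.51 -41.81 182.97] [ 0.45  0.42 -0.58  1.85  0.27  0.95  1.3 ]
wing_near wrist 0.76 [17.9, 235.9] [448.82 -51.    97.  ]
max shift 1.43 max turn 0.001
8 x [[1.43, -0.15, 0.24], [0.001, 0.0, 0.0]]
734 ((451.3481140136719, -52.186588287353516), (10.208761215209961, 26.76702117919922), 78.86127471923828)
0
```

Call:
apply_moves --steps '[[[1.45,-0.13,0.2],[0,0,0],0.35],[[1.45,-0.13,0.2],[0,0,0],0.35],[[1.45,-0.13,0.2],[0,0,0],0.35],[[1.45,-0.13,0.2],[0,0,0],0.35],[[1.4,-0.13,0.2],[0,0,0],0.35],[[1.4,-0.13,0.2],[0,0,0],0.35],[[1.4,-0.13,0.2],[0,0,0],0.35],[[1.4,-0.13,0.2],[0,0,0],0.35]]'

```text
clock: 86.85
ee_pos: [447.8, -48.6, 164.3]
tool_rot: [0.051, 3.137, 0.01]
wrist_force: [-0.5, -0.8, 0.2]
grip_width: 30.2
grip_force: 0.0
```

Call:
apply_moves --steps '[[[0,0,0],[0,0,0],0.35],[[0,0,0],[0,0,0],0.35],[[0,0,0],[0,0,0],0.35],[[0,0,0],[0,0,0],0.35],[[0,0,0],[0,0,0],0.35],[[0,0,0],[0,0,0],0.35],[[0,0,0],[0,0,0],0.35],[[0,0,0],[0,0,0],0.35]]'

```text
clock: 87.85
ee_pos: [448.6, -48.6, 164.4]
tool_rot: [0.051, 3.137, 0.01]
wrist_force: [-0.4, 0.4, 0.2]
grip_width: 30.6
grip_force: 0.0
```

```bash
python3 - <<'E'
from h import *
p,M=pose(); print(p,r.get_state()['joints'],r.get_state()['grip_width'])
plan([448,-50.7,93.5],down(np.pi/2-.034),8)
E
```

```text
[448.61 -48.6  164.36] [ 0.55  0.26 -0.61  2.11  0.2   0.82  1.36] 30.592456484059323
max shift 0.89 max turn 0.001
8 x [[0.01, -0.03, 0.89], [0.001, 0.0, 0.0]]
```

Call:
apply_moves --steps '[[[0,-0.03,0.88],[0,0,0],0.35],[[0,-0.03,0.88],[0,0,0],0.35],[[0,-0.03,0.88],[0,0,0],0.35],[[0,-0.03,0.88],[0,0,0],0.35],[[0,-0.03,0.88],[0,0,0],0.35],[[0,-0.03,0.88],[0,0,0],0.35],[[0,-0.03,0.88],[0,0,0],0.35],[[0,-0.02,0.85],[0,0,0],0.35]]'

```text
clock: 88.85
ee_pos: [448.8, -50.5, 93.7]
tool_rot: [0.051, 3.137, 0.01]
wrist_force: [0.5, 0.4, 0.5]
grip_width: 30.5
grip_force: 0.0
```

Call:
apply_moves --steps '[[[0,0,0],[0,0,0],0.35],[[0,0,0],[0,0,0],0.35],[[0,0,0],[0,0,0],0],[[0,0,0],[0,0,0],0],[[0,0,0],[0,0,0],0],[[0,0,0],[0,0,0],0],[[0,0,0],[0,0,0],0],[[0,0,0],[0,0,0],0]]' --squeeze 15

```text
clock: 89.85
ee_pos: [449.0, -51.2, 94.5]
tool_rot: [0.051, 3.137, 0.009]
wrist_force: [-0.5, -4.6, 3.9]
grip_width: 9.8
grip_force: 15.0
```

Call:
apply_moves --steps '[[[0,0,0],[0,0,0.14],0],[[0,0,0],[0,0,0.14],0],[[0,0,0],[0,0,0.14],0],[[0,0,0],[0,0,0.14],0],[[0,0,0],[0,0,0.14],0],[[0,0,0],[0,0,0.14],0],[[0,0,0],[0,0,0.14],0],[[0,0,0],[0,0,0.14],0]]'

```text
clock: 90.85
ee_pos: [448.3, -52.3, 94.4]
tool_rot: [-1.718, -2.63, -0.007]
wrist_force: [-3.6, -7.4, 6.2]
grip_width: 9.8
grip_force: 15.0
```

Call:
apply_moves --steps '[[[0,0,0],[0,0,0.14],0],[[0,0,0],[0,0,0.14],0],[[0,0,0],[0,0,0.14],0],[[0,0,0],[0,0,0.05],0],[[0,0,0],[0,0,0.02],0],[[0,0,0],[0,0,0],0],[[0,0,0],[0,0,0],0],[[0,0,0],[0,0,0],0]]'

```text
clock: 91.85
ee_pos: [447.7, -52.3, 94.4]
tool_rot: [-2.297, -2.14, -0.006]
wrist_force: [-3.4, -8.1, 7.9]
grip_width: 10.2
grip_force: 15.0
```

```bash
python3 - <<'E'
from h import *
s=r.get_state();p,M=pose(); print(p,s['wrist_force'],s['wrist_torque'],s['joints'],'yaw',np.arctan2(M[1,1],M[0,1]))
E
```

```text
[447.73 -52.26  94.39] [-3.36 -8.14  7.92] [-1.89  0.67  0.33] [ 0.17  0.33 -0.17  2.19  0.09  0.63 -0.13] yaw -0.07089733072122155
```

Call:
apply_moves --steps '[[[0,0,0],[0,0,0],0.35],[[0,0,0],[0,0,0],0.35],[[0,0,-0.5],[0,0,0],0.35],[[0,0,-1],[0,0,0],0.35],[[0,0,-2],[0,0,0],0.35],[[0,0,-2.5],[0,0,0],0.35],[[0,0,-2],[0,0,0],0.35],[[0,0,0],[0,0,0],0.35]]'

```text
clock: 92.85
ee_pos: [449.8, -50.9, 176.1]
tool_rot: [2.298, 2.14, 0.016]
wrist_force: [-0.6, -0.1, 0.3]
grip_width: 30.2
grip_force: 0.0
```

```bash
python3 - <<'E'
from h import *
a=plan([678.5,-57.8,172],down(-np.pi/2-.034),16)
E
```

```text
max shift 1.43 max turn 0.096
[[0.06, 1.43, 0.04], [0.0, -0.001, 0.096]]
[[0.2, 1.42, 0.04], [0.0, -0.001, 0.096]]
[[0.33, 1.39, 0.04], [0.0, -0.001, 0.096]]
[[0.46, 1.35, 0.04], [0.0, -0.001, 0.096]]
[[0.59, 1.3, 0.04], [0.0, -0.001, 0.096]]
[[0.71, 1.24, 0.04], [0.0, -0.001, 0.096]]
[[0.83, 1.17, 0.03], [0.0, -0.001, 0.096]]
[[0.93, 1.08, 0.03], [0.0, -0.001, 0.096]]
[[1.03, 0.99, 0.03], [0.0, -0.001, 0.096]]
[[1.12, 0.88, 0.03], [0.0, -0.001, 0.096]]
[[1.2, 0.77, 0.03], [0.0, -0.001, 0.096]]
[[1.27, 0.65, 0.03], [0.0, -0.001, 0.096]]
[[1.33, 0.53, 0.03], [0.0, -0.001, 0.096]]
[[1.37, 0.4, 0.03], [0.0, -0.001, 0.096]]
[[1.41, 0.27, 0.03], [0.0, -0.001, 0.096]]
[[1.42, 0.13, 0.03], [0.0, -0.001, 0.096]]
```

Call:
apply_moves --steps '[[[0.06,1.43,0],[0,0,0.096],0.35],[[0.2,1.42,0],[0,0,0.096],0.35],[[0.33,1.39,0],[0,0,0.096],0.35],[[0.46,1.35,0],[0,0,0.096],0.35],[[0.59,1.3,0],[0,0,0.096],0.35],[[0.71,1.24,0],[0,0,0.096],0.35],[[0.83,1.17,0],[0,0,0.096],0.35],[[0.93,1.08,0],[0,0,0.096],0.35]]'

```text
clock: 93.85
ee_pos: [562.7, -54.3, 173.6]
tool_rot: [-2.93, -1.117, -0.007]
wrist_force: [0.5, -0.2, -0.1]
grip_width: 30.4
grip_force: 0.0
```

Call:
apply_moves --steps '[[[1.03,1.0,0],[0,0,0.096],0.35],[[1.12,0.88,0],[0,0,0.096],0.35],[[1.2,0.77,0],[0,0,0.096],0.35],[[1.27,0.65,0],[0,0,0.096],0.35],[[1.33,0.53,0],[0,0,0.096],0.35],[[1.37,0.4,0],[0,0,0.096],0.35],[[1.41,0.27,0],[0,0,0.096],0.35],[[1.42,0.13,0],[0,0,0.096],0.35]]'

```text
clock: 94.85
ee_pos: [677.0, -57.9, 173.7]
tool_rot: [-3.134, 0.062, -0.003]
wrist_force: [-0.4, -0.3, -0.3]
grip_width: 30.3
grip_force: 0.0
```

Call:
apply_moves --steps '[[[0,0,0],[0,0,0],0.35],[[0,0,0],[0,0,0],0.35],[[0,0,0],[0,0,0],0.35],[[0,0,0],[0,0,0],0.35],[[0,0,0],[0,0,0],0.35],[[0,0,0],[0,0,0],0.35],[[0,0,0],[0,0,0],0.35],[[0,0,0],[0,0,0],0.35]]'

```text
clock: 95.85
ee_pos: [677.1, -58.1, 175.1]
tool_rot: [-3.134, 0.057, -0.006]
wrist_force: [0.6, -0.3, -0.5]
grip_width: 30.4
grip_force: 0.0
```

```bash
python3 - <<'E'
from h import *
p,M=pose(); print(p,r.get_state()['joints'])
for cam in('wrist','top'):
    r.get_image(cam)
    for n in('wing_far','wing_near'):
        for q in r.pinpoint(cam,n)[:2]: print(n,cam,round(q['p'],2),q['location'],at_z(r.calibration(cam),*q['location'],97))
plan([678,-58.5,93.5],down(-np.pi/2-.034),8)
E
```

```text
[677.09 -58.12 175.08] [-0.07  0.54  0.15  1.61 -0.1   1.   -1.5 ]
wing_far wrist 0.89 [196.8, 260.7] [676.84 -61.03  97.  ]
max shift 1.02 max turn 0.001
8 x [[0.01, 0.01, 1.02], [-0.001, -0.0, -0.0]]
```

Call:
apply_moves --steps '[[[0.01,0.02,1.02],[0,0,0],0.35],[[0.01,0.02,1.02],[0,0,0],0.35],[[0.01,0.02,1.02],[0,0,0],0.35],[[0.01,0.02,1.02],[0,0,0],0.35],[[0.01,0.02,1.02],[0,0,0],0.35],[[0.01,0.02,1.02],[0,0,0],0.35],[[0.01,0.02,1.02],[0,0,0],0.35],[[0,0,1.0],[0,0,0],0.35]]'

```text
clock: 97.15
ee_pos: [678.1, -59.0, 93.0]
tool_rot: [-3.134, 0.057, -0.006]
wrist_force: [-0.5, -0.2, -0.4]
grip_width: 30.7
grip_force: 0.0
```

Call:
apply_moves --steps '[[[0,0,0],[0,0,0],0.35],[[0,0,0],[0,0,0],0.35],[[0,0,0],[0,0,0],0],[[0,0,0],[0,0,0],0],[[0,0,0],[0,0,0],0],[[0,0,0],[0,0,0],0],[[0,0,0],[0,0,0],0],[[0,0,0],[0,0,0],0]]' --squeeze 15

```text
clock: 98.15
ee_pos: [678.2, -59.4, 93.9]
tool_rot: [-3.135, 0.058, -0.007]
wrist_force: [-0.1, -1.4, 2.2]
grip_width: 10.0
grip_force: 15.0
```

Call:
apply_moves --steps '[[[0,0,0],[0,0,-0.14],0],[[0,0,0],[0,0,-0.14],0],[[0,0,0],[0,0,-0.14],0],[[0,0,0],[0,0,-0.14],0],[[0,0,0],[0,0,-0.14],0],[[0,0,0],[0,0,-0.14],0],[[0,0,0],[0,0,-0.14],0],[[0,0,0],[0,0,-0.14],0]]'

```text
clock: 99.15
ee_pos: [677.9, -58.8, 94.0]
tool_rot: [-2.685, -1.623, -0.01]
wrist_force: [-0.4, 0.2, 2.1]
grip_width: 10.0
grip_force: 15.0
```

Call:
apply_moves --steps '[[[0,0,0],[0,0,-0.14],0],[[0,0,0],[0,0,-0.14],0],[[0,0,0],[0,0,-0.14],0],[[0,0,0],[0,0,-0.05],0],[[0,0,0],[0,0,-0.02],0],[[0,0,0],[0,0,0],0],[[0,0,0],[0,0,0],0],[[0,0,0],[0,0,0],0]]'

```text
clock: 100.15
ee_pos: [677.6, -58.7, 93.9]
tool_rot: [-2.217, -2.221, -0.011]
wrist_force: [-3.0, 0.5, 4.5]
grip_width: 10.2
grip_force: 15.0
```

```bash
python3 - <<'E'
from h import *
s=r.get_state();p,M=pose(); print(p,s['wrist_force'],s['wrist_torque'],s['joints'],'yaw',np.arctan2(M[1,1],M[0,1]))
E
```

```text
[677.63 -58.68  93.91] [-2.95  0.54  4.48] [ 0.09  0.69 -0.36] [ 0.21  0.64 -0.28  1.64  0.2   0.88 -0.14] yaw 0.001805254241110275
```

Call:
apply_moves --steps '[[[0,0,0],[0,0,0],0.35],[[0,0,0],[0,0,0],0.35],[[0,0,-0.5],[0,0,0],0.35],[[0,0,-1],[0,0,0],0.35],[[0,0,-2],[0,0,0],0.35],[[0,0,-3],[0,0,0],0.35],[[-2,-1,-3],[0,0,0],0.35],[[-4,-3,-3],[0,0,0],0.35]]'

```text
clock: 101.15
ee_pos: [638.9, -118.0, 220.9]
tool_rot: [-2.213, -2.229, -0.017]
wrist_force: [-0.4, -1.2, 0.6]
grip_width: 30.5
grip_force: 0.0
```

Call:
apply_moves --steps '[[[-4,-4,-3],[0,0,0],0.35],[[-4,-4,-3],[0,0,0],0.35],[[-4,0,-2],[0,0,0],0.35],[[0,0,0],[0,0,0],0.35],[[0,0,0],[0,0,0],0.35],[[0,0,0],[0,0,0],0.35],[[0,0,0],[0,0,0],0.35],[[0,0,0],[0,0,0],0.35]]'

```text
clock: 102.15
ee_pos: [559.8, -238.1, 295.3]
tool_rot: [-2.215, -2.224, -0.011]
wrist_force: [0.1, -1.0, 0.3]
grip_width: 30.6
grip_force: 0.0
```

```bash
python3 - <<'E'
from h import *
print(pose()[0])
im,d=r.get_image('wrist');cv2.imwrite('pics/w9.png',im)
P=cloud(r.calibration('wrist'),d); hsv=cv2.cvtColor(im,cv2.COLOR_BGR2HSV).astype(int)
m=(abs(hsv[...,0]-23)<7)&(hsv[...,1]>110)&(P[...,2]>92)&(P[...,2]<106)&(P[...,1]<10)&(P[...,1]>-100)
for lo,hi in((400,500),(630,720)):
    q=P[m&(P[...,0]>lo)&(P[...,0]<hi)]; print(len(q), cv2.minAreaRect(q[:,:2].astype(np.float32)) if len(q)>10 else '')
im,d=r.get_image('scene'); cv2.imwrite('pics/s9.png',cv2.resize(im[120:320,60:440],None,fx=2,fy=2))
E
```

```text
[ 559.81 -238.05  295.28]
0 
0
```

View pics/w9.png

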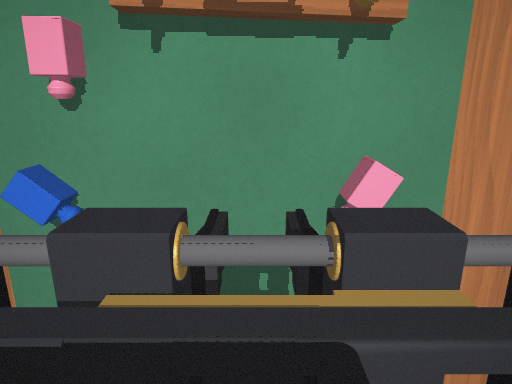

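View pics/s9.png

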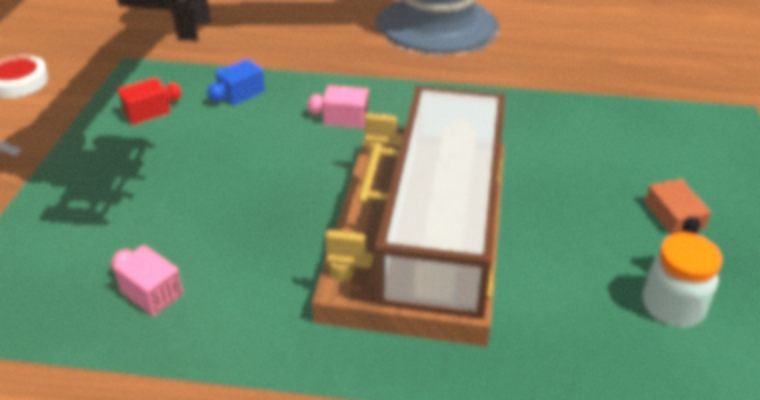

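The cover is shut, both turnbuttons point across the rail (at about (345,248) and (380,128) in the crop), and the mat holds only look-alikes. One numeric check of the button angles from the top camera, then I hand in.

```bash
python3 - <<'E'
from h import *
im,d=r.get_image('top');P=cloud(r.calibration('top'),d)
for lo,hi in((405,495),(635,725)):
    m=(P[...,2]>85)&(P[...,2]<103)&(P[...,1]<-12)&(P[...,1]>-100)&(P[...,0]>lo)&(P[...,0]<hi); q=P[m][:,:2]
    w,v=np.linalg.eigh(np.cov(q.T)); a=np.degrees(np.arctan2(*v[::-1,1]))%180; print(len(q),q.min(0),q.max(0),'long axis deg %.1f (expect 88.0)'%a)
m=(abs(P[...,0]-566)<130)&(P[...,2]>110)&(P[...,2]<140)
for b in (10,50,90): print(b,np.median(P[m&(abs(P[...,1]-b)<5)][:,2]))
E
```

```text
69 [444.16 -67.02] [452.55 -24.61] long axis deg 88.6 (expect 88.0)
92 [671.08 -75.16] [692.19 -12.04] long axis deg 83.4 (expect 88.0)
10 123.81272639934701
50 123.66869632657887
90 123.57284469909109
```

```bash
python3 - <<'E'
from h import *
im,d=r.get_image('top');P=cloud(r.calibration('top'),d)
for lo,hi in((435,465),(668,692)):
    m=(P[...,2]>88)&(P[...,2]<103)&(P[...,1]<-24)&(P[...,1]>-85)&(P[...,0]>lo)&(P[...,0]<hi); q=P[m][:,:2]
    for b in range(-76,-24,8):
        z=q[abs(q[:,1]-b)<4]; print(b,len(z),z[:,0].mean() if len(z) else '')
E
```

```text
-76 0 
-68 7 447.3878056304803
-60 12 448.03079973198646
-52 12 448.2261884880722
-44 12 448.37632895197015
-36 16 448.6007253466256
-28 11 448.4700028040939
-76 9 675.5631586799444
-68 14 675.5280199587544
-60 12 676.4079139982406
-52 14 675.8789105715168
-44 14 676.2811199020805
-36 15 676.7788900265236
-28 0
```

Both wings lie along the case's x axis, within about 1° of straight across. Handing in.

```bash
python3 -c "
from workcell import r
print(r.finish_job())"
```

```text
the job is handed in; nothing more can be done
None
```

All four pale seals stand knob up and fully seated in their own pockets, the cover is shut and then both turnbuttons were turned to their stops across the rail; the job is handed in, with no verdict returned.

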